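Zero a displacement probe on a bend-test bar

ROBOT

A 7-joint arm with a two-finger parallel gripper is mounted at the origin on a cart in front of the work surface, level with it; the furniture and walls round the work are solid. World frame = base frame: x ahead of the robot, y to its left, z up, the work surface at z = 0. Lengths are in m, angles in rad, forces in N, time in s.
With the tool pointing down it reaches from about 0.4 to 0.85 m from the base axis. Payload 4.5 kg.
Tool frame: the origin (TCP) lies on the centre line of the jaws, within the pads' length; the fingertips stand 25 mm ahead of it and the grasp point (between the pads) lies 6 mm ahead of it; z points along the fingers, y is the direction in which the jaws open and shut (so a half turn about z gives the same grasp; the last joint's range is limited). The gripper opens to 88 mm and grips with 3 to 60 N. Pads are 18 mm wide; open, the fingers measure 123 mm over their backs; the gripper's body (75 mm by 187 mm) begins 45 mm behind the grasp point.
Start: joints at [1.25, 0.689, -0.195, 1.565, 0.157, 0.902, -0.215], TCP at [0.217, -0.586, 0.264] pointing down, gripper open.
Joint ranges: [-3.01, 3.01], [-0.46, 2.08], [-1.47, 1.51], [0.13, 2.56], [-1, 4.14], [0.04, 2.09], [-2.66, 2.66]. Speed limits (rad/s): [2.57, 2.57, 3.14, 3.14, 3.14, 3.14, 3.14].

INTERFACE

Orientations are given as a unit quaternion [x, y, z, w].
In Python, from plant import r, eyes gives the robot as it stands.
- The arm moves only by the tool servo_tool, never from a script. Its argument "deltas" is a list of rows, each an object of numbers: "dx", "dy", "dz": the shift along the tool's x, y, z in units of 60 mm (1.0 is 60 mm); "ax", "ay", "az": the turn, a rotation vector about the tool's x, y, z in units of 6 degrees (1.0 is 6 degrees); "hand": the finger opening in mm, from 0 to 88.1. A call has 1 to 10 rows; each row is the pose to reach, as a shift and turn from the pose commanded when the call began, along the tool's axes at that moment; what a row does not reach only later rows make up. A row lasts 1/8 s, in which the tool goes at most 62.5 mm and 10.7 degrees, less where a joint would pass 70% of its speed; a pose out of reach is approached as far as the arm can. A call with a gripper value outside its range is refused whole. The fingers move at their own pace and stop on an object; "newtons" is the grip in N (left out, the last holds). Time passes only in rows, so rows that repeat a pose let the fingers close. It gives the time, the measured TCP pose, the force and the opening at its end, in the units of the state.
- r.get_state(): the state, without advancing time (a new reading comes with each control period).
- eyes.snapshot(name): name is "side" or "top" or "wrist"; returns (picture, depth): 420x560x3 uint8, red, green, blue; 420x560 float32, m along the optical axis (not along the pixel's ray), 0 where there is no reading.
- eyes.camera_model(name): a dict with "fx", "fy", "cx", "cy" (pixels), "pose" (4x4, takes a point from camera to world coordinates). Camera axes: x right, y up, looking along -z (the intrinsics and any distortion apply to the point x, -y, -z); pixel columns grow to the right and rows downward; lengths in m; the calibration is good to about 2 mm. A picture is of the moment at which its call begins: read the wrist's pose just before it. camera_model takes no time and is no camera call; for the wrist camera it gives the pose at the moment of the call.
- r.finish_job(): hands the job in, once; it reports no verdict.
The state is a dict: "clock": time; "q": joint angles; "qd": joint speeds; "joint_torque": joint torques, N m; "tool_pos": TCP position; "eef_rot": TCP orientation; "contact_force": force on the tool from outside, world axes, zero at the start; "moment": the same for the moment, N m; "opening": opening from 0.0 (shut) to 1.0 (fully open).
Only numpy, scipy, OpenCV 4.12 (cv2) and the standard library are available. Lean on these libraries where they do the work, as an engineer would, in place of code of your own. Each camera call takes 0.05 s, during which the arm holds its last target.

TASK

Set up the zero reading for a bend test: lay the test bar centrally across the two rollers of the bend fixture and let go of it, then swing the guide arm round until it is fully home against its stop pillar, so that its bore is over the middle of the bar. Then take the displacement probe out of its stand and lower its rod upright through the middle of the bore, never letting the probe touch the guide arm, until the sprung tip rests on the bar and is pushed in about half-way, and finish while still holding the probe there, centred in the bore and touching nothing but the bar. Do not knock the weights or the specimen block about.

Things in the scene. Friction and masses are not known exactly. Their poses are not given: they have to be found in the camera images.
- bar_center (a point): centre of the loose test bar: a plain pale polymer bar, 20 mm wide (x), 120 mm long (y), 8 mm thick (z), about 30 g; starts flat on the worktop, clear of everything
- midspan (a point): point on the fixed bend fixture, half-way between its two steel rollers, level with their tops, 53 mm above the worktop. The bar belongs here, centred, its length along this frame's y, its middle then 4 mm above this point. The rollers are 8 mm thick, 44 mm long (along x) and 64 mm apart (at y = -32 and +32 mm), on 18 mm thick uprights, open between.
- rig: the fixed bend fixture; origin under midspan on the worktop, same axes. Base plate 104 x 240 x 10 mm (y -88 to +152 mm). Pivot post of the guide arm: 28 mm thick, 84 mm tall, at x 0, y +115 mm; thin stop pillar: 10 mm thick, 99 mm tall, at x -16.5, y +79 mm
- guide_arm (a joint): angle of the guide arm about its upright pivot post: 0 = fully home against the stop pillar, arm along the bar, bore over midspan; grows anticlockwise seen from above, as the arm swings out to the +x side of the fixture, up to 1.75. Starts at 1.15 to 1.6. Light friction (0.04 N m): it stays where it is left.
- bore (a point): centre (half-way up) of the upright round bore in the free end of the guide arm: 18 mm in diameter, 18 mm long (84 to 102 mm above the worktop), its boss 41 mm across, 115 mm from the pivot axis. The frame turns with the arm: +y points from bore to pivot. The arm is 22 mm wide, 14 mm thick (84 to 98 mm above the worktop).
- swing_knob (a point): centre of the upright black knob on the guide arm, by which it is pushed or pulled round: 11 to 16 mm thick, from 98 to 124 mm above the worktop; 55 mm from the pivot axis, 60 mm from the bore (at +y of the bore)
- probe_grip (a point): centre of the barrel of the displacement probe, where it is held. The probe is a loose steel gauge, about 170 g, upright, z up its axis: barrel 22 mm in diameter, from 34 mm below to 36 mm above this point, with a 5 mm black cap on top; below it a shoulder disc 30 mm across, underside 42 mm below this point; then a rod 8 mm in diameter, 58 mm long, then the sprung tip
- probe_stand: the probe's fixed stand: an aluminium tube 34 mm in diameter, 20 mm inside, 88 mm tall, on a round foot 68 mm across; origin at the centre of its underside. At the start the probe's shoulder rests on the rim and its rod and tip (72 mm) hang free in the tube: lift it by 75 mm or more to clear the rim
- probe_rod (a point): point on the axis of the probe's 8 mm rod, 35 mm below the shoulder's underside and 77 mm below probe_grip; it lies inside the bore when the tip is on the bar
- tip_end (a point): lower end of the probe's sprung tip (a rounded steel nose 6.4 mm across), on the probe's axis, 114 mm below probe_grip when fully out
- probe_tip (a joint): how far the sprung tip is pushed into the rod: 0 = fully out, 0.010 = fully in; the spring resists with about 1.2 N at first and 0.15 N for each further mm (about 2 N half-way)
- block: bystander: black specimen block 52 x 100 mm with standing bars, 90 mm tall, loose; origin at the centre of its underside
- weight_big: bystander: check weight, 38 mm in diameter, 62 mm tall, loose; origin at the centre of its underside
- weight_mid: bystander: check weight, 28 mm in diameter, 46 mm tall, loose; origin at the centre of its underside
Mind the look-alikes: they are no part of the job. Several things look just like the part that bears bar_center: the one meant starts nearest to the robot's base. Of the things shaped like the part that bears probe_grip, the bare steel one is meant.

How it is judged:
By the outcome, as a careful person would: the job done as asked, in the order asked, and still so for the second after the job is handed in, while the arm keeps its last pose, push and grip.
It also fails if it takes over 69 s, if anything falls off the work surface, if the arm or the gripper's body presses on something with over 40 N, if the wrist force passes 120 N, or if a joint passes its speed limit or range.

## Working session

There is one attempt and no reset: what is moved stays moved. The work goes in short steps, Python scripts to look and compute and a tool call to move; the robot and the scene stay as the last step left them, time stands still between calls to the robot, and variables do not carry over. Pictures are saved under pics/ and viewed, and the job is handed in when it is done.

Besides the shell and the picture viewer there is one more tool, called after "Call:" as name(argument=value, ...) on one line, values as JSON. servo_tool: Moves the arm, as the interface text tells. Its arguments: {"type":"object","properties":{"deltas":{"type":"array","items":{"type":"object","properties":{"dx":{"type":"number"},"dy":{"type":"number"},"dz":{"type":"number"},"ax":{"type":"number"},"ay":{"type":"number"},"az":{"type":"number"},"hand":{"type":"number"}}}},"newtons":{"type":"number"}},"required":["deltas"]}

```bash
ls; mkdir -p pics; python3 - <<'E'
from plant import r, eyes
import cv2,numpy as np
for n in ["top","side"]:
    im,d=eyes.snapshot(n); cv2.imwrite(f"pics/{n}0.png",im[:,:,::-1]); np.savez(f"{n}0.npz",im=im,d=d)
    m=eyes.camera_model(n); print(n,m)
s=r.get_state(); print(s)
E
```

```text
pics
top {'fx': 419.19031962600184, 'fy': 419.19031962600184, 'cx': 280.3000498425664, 'cy': 207.7688747223161, 'pose': array([[-1.36099129e-03,  9.97874485e-01, -6.51510610e-02,
         4.55373346e-01],
       [-9.99988454e-01, -1.05783309e-03,  4.68742838e-03,
        -5.47542839e-02],
       [ 4.60854623e-03,  6.51566884e-02,  9.97864403e-01,
         1.62920632e+00],
       [ 0.00000000e+00,  0.00000000e+00,  0.00000000e+00,
         1.00000000e+00]])}
side {'fx': 419.33916164481275, 'fy': 419.33916164481275, 'cx': 279.20700572638384, 'cy': 206.50158610318465, 'pose': array([[ 0.94270973,  0.17465283, -0.28424419,  0.12716479],
       [-0.3328537 ,  0.43490721, -0.83669836, -1.22043691],
       [-0.02251189,  0.88337541,  0.46812509,  0.72798632],
       [ 0.        ,  0.        ,  0.        ,  1.        ]])}
{'clock': 0.1, 'q': array([ 1.24976628,  0.68991633, -0.19453922,  1.56619402,  0.15726768,
        0.90248625, -0.21511305]), 'qd': array([ 0.00171102, -0.0004365 ,  0.00013858, -0.00132977,  0.00116483,
       -0.00017653, -0.00066977]), 'joint_torque': array([-3.33886390e-03, -5.28502500e+01, -1.27138764e+00, -1.53838688e+01,
       -5.24582807e-02,  1.98286754e-03,  5.81382051e-05]), 'tool_pos': array([ 0.21694955, -0.58560055,  0.26299281]), 'eef_rot': array([ 9.84298254e-01,  1.76511457e-01, -1.79589298e-04, -7.88007757e-04]), 'contact_force': array([ 0.03322014,  0.26955341, -0.49314862]), 'moment': array([-0.03573161,  0.01076986, -0.03380951]), 'opening': 0.9977705141249351}
```

View pics/top0.png

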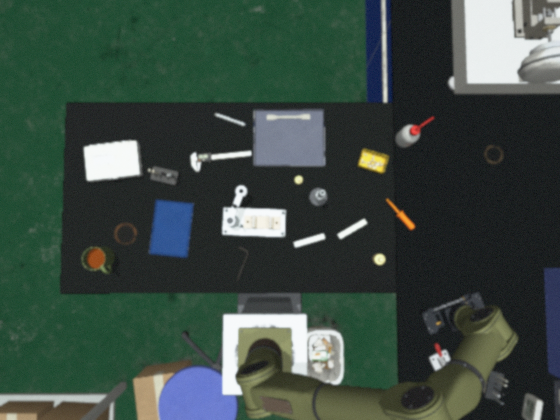

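View pics/side0.png

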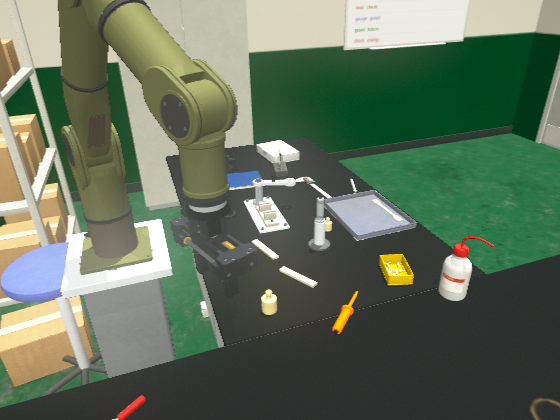

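```bash
cat > h.py <<'E'
import numpy as np, cv2
from scipy.spatial.transform import Rotation as R
from plant import r, eyes
def proj(m,P):
    T=np.linalg.inv(m['pose']); p=T[:3,:3]@np.asarray(P)+T[:3,3]
    x,y,z=p[0],-p[1],-p[2]
    return np.array([m['cx']+m['fx']*x/z, m['cy']+m['fy']*y/z])
def ray(m,u,v):
    d=np.array([(u-m['cx'])/m['fx'],-(v-m['cy'])/m['fy'],-1.0])
    return m['pose'][:3,3], m['pose'][:3,:3]@d
def onz(m,u,v,z):
    o,d=ray(m,u,v); return o+d*(z-o[2])/d[2]
def cloud(m,D):
    v,u=np.mgrid[:D.shape[0],:D.shape[1]]
    P=np.stack([(u-m['cx'])/m['fx']*D,-(v-m['cy'])/m['fy']*D,-D],-1)
    return P@m['pose'][:3,:3].T+m['pose'][:3,3]
def snap(n,name):
    m=eyes.camera_model(n); im,d=eyes.snapshot(n)
    cv2.imwrite(f"pics/{name}.png",im[:,:,::-1]); np.savez(f"{name}.npz",im=im,d=d,**{k:m[k] for k in m})
    return m,im,d
def load(name):
    z=np.load(f"{name}.npz"); m={k:z[k] for k in ['fx','fy','cx','cy','pose']}; return m,z['im'],z['d']
def crop(im,x0,x1,y0,y1,name,s=None):
    c=im[y0:y1,x0:x1,::-1]; s=s or min(780/(x1-x0),580/(y1-y0))
    cv2.imwrite(f"pics/{name}.png",cv2.resize(c,None,fx=s,fy=s,interpolation=cv2.INTER_CUBIC))
def st():
    s=r.get_state(); return s
E
python3 - <<'E'
from h import *
for n in ["top","side"]:
    z=np.load(n+"0.npz"); m=eyes.camera_model(n); np.savez(n+"0.npz",im=z['im'],d=z['d'],**{k:m[k] for k in ['fx','fy','cx','cy','pose']})
m,im,d=load("top0"); crop(im,215,395,140,275,"c1")
m2,im2,d2=load("side0"); crop(im2,225,365,165,315,"c2")
for u,v in [(310,240),(352,229),(318,196),(253,222),(241,190),(299,180),(379,259),(163,174)]:
    print((u,v),onz(m,u,v,0).round(3),d[v,u])
E
```

```text
(310, 240) [ 0.436 -0.177  0.   ] 1.6188881
(352, 229) [ 0.479 -0.341  0.   ] 1.6207238
(318, 196) [ 0.608 -0.21   0.   ] 1.5368456
(253, 222) [0.506 0.044 0.   ] 1.5749916
(241, 190) [0.631 0.091 0.   ] 1.6353543
(299, 180) [ 0.671 -0.136  0.   ] 1.6000803
(379, 259) [ 0.363 -0.444  0.   ] 1.5558772
(163, 174) [0.695 0.396 0.   ] 1.5732803
```

View pics/c1.png

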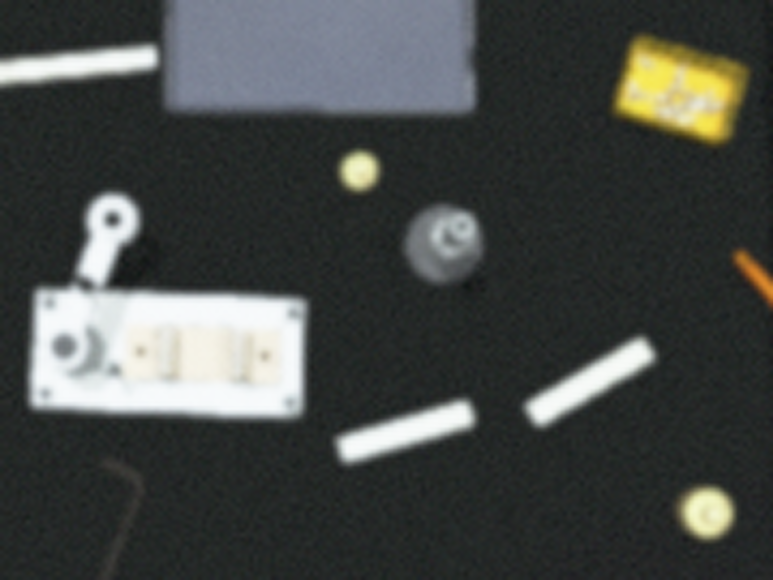

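View pics/c2.png

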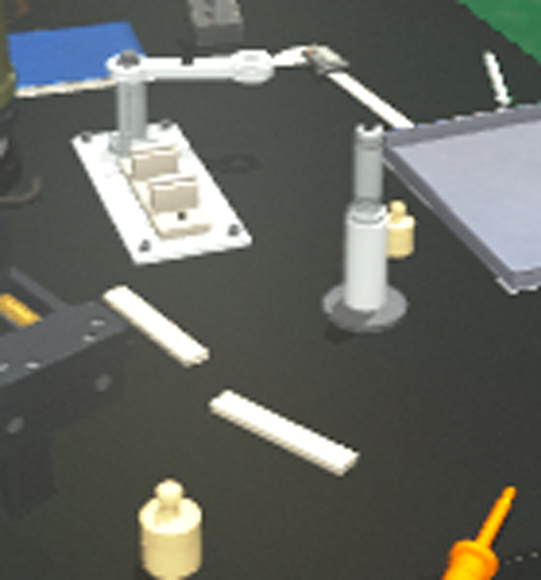

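```bash
python3 - <<'E'
from h import *
m,im,d=load("top0")
g=im.astype(int).min(2)
mask=(g>110).astype(np.uint8)
n,l,s,c=cv2.connectedComponentsWithStats(mask)
for i in range(1,n):
    if s[i,4]>30 and 200<c[i][0]<395 and 100<c[i][1]<290:
        cnt=max(cv2.findContours((l==i).astype(np.uint8),0,1)[0],key=cv2.contourArea)
        rc=cv2.minAreaRect(cnt); z=0.008 
        b=cv2.boxPoints(rc); P=np.array([onz(m,u,v,z) for u,v in b])
        print(i,s[i],c[i].round(1),onz(m,*c[i],z).round(4), rc[1])
        e=P[1]-P[0];f=P[2]-P[1]; e=e if np.linalg.norm(e)>np.linalg.norm(f) else f
        print('  long axis',np.linalg.norm(e).round(3),np.degrees(np.arctan2(e[1],e[0])).round(1))
P=cloud(m,d)
# rig plate
q=(d>0)&(abs(P[...,2]-.01)<.005)&(P[...,0]>.42)&(P[...,0]<.6)&(P[...,1]>-.1)&(P[...,1]<.2)&(g>100)
cnt=np.argwhere(q)[:,::-1].astype(np.float32)
rc=cv2.minAreaRect(cnt);b=cv2.boxPoints(rc);C=np.array([onz(m,u,v,.01) for u,v in b]);print('rig',C.round(4),C.mean(0).round(4))
for zl,zh in [(.04,.06),(.07,.09),(.09,.105),(.105,.13),(.13,.18)]:
    q=(P[...,2]>zl)&(P[...,2]<zh)&(P[...,0]>.35)&(P[...,0]<.75)&(P[...,1]>-.5)&(P[...,1]<.25)&(d>0)
    n,l,s,c=cv2.connectedComponentsWithStats(q.astype(np.uint8))
    for i in range(1,n):
        if s[i,4]>5: print(zl,s[i,4],P[l==i].mean(0).round(4),P[l==i].min(0).round(3),P[l==i].max(0).round(3))
E
```

```text
31 [ 254  111   71   55 3547] [289.  137.9] [ 0.8356 -0.0968  0.008 ] (54.17238998413086, 69.63856506347656)
  long axis 0.274 -88.8
32 [215 113  30  13 119] [229.7 119. ] [0.9109 0.1359 0.008 ] (31.010211944580078, 3.7669670581817627)
  long axis 0.122 -109.9
35 [210 150  42  10 252] [230.5 154.8] [0.7689 0.1317 0.008 ] (5.970223426818848, 41.49304962158203)
  long axis 0.162 -84.2
38 [361 155  22  14 152] [372.1 162.8] [ 0.7371 -0.4211  0.008 ] (21.09432601928711, 12.51939582824707)
  long axis 0.082 -121.5
42 [295 176   8   8  52] [298.3 179.3] [ 0.6723 -0.1326  0.008 ] (7.0, 7.0)
  long axis 0.027 179.7
43 [ 222  185   64   52 2012] [252.2 219. ] [0.5178 0.0465 0.008 ] (63.5491828918457, 50.51960372924805)
  long axis 0.247 -92.4
44 [311 189  15  15 154] [317.9 194.9] [ 0.611  -0.2086  0.008 ] (12.083976745605469, 16.00596809387207)
  long axis 0.063 -58.0
45 [337 219  30  20 228] [351.7 228.5] [ 0.4807 -0.3384  0.008 ] (7.1056060791015625, 32.385162353515625)
  long axis 0.126 -60.2
46 [293 233  33  15 233] [309. 240.] [ 0.4367 -0.1727  0.008 ] (7.110590934753418, 32.95702743530
[... 413 characters left out ...]
059]
0.04 56 [ 0.5053 -0.0232  0.0486] [ 0.486 -0.031  0.04 ] [ 0.528 -0.016  0.059]
0.04 44 [ 0.369  -0.4351  0.0455] [ 0.354 -0.453  0.04 ] [ 0.384 -0.419  0.059]
0.07 14 [ 0.5966 -0.2019  0.0814] [ 0.589 -0.216  0.071] [ 0.611 -0.194  0.088]
0.09 257 [0.563  0.1028 0.0981] [0.492 0.064 0.09 ] [0.636 0.141 0.105]
0.09 18 [ 0.6022 -0.2073  0.0956] [ 0.591 -0.223  0.091] [ 0.621 -0.197  0.101]
0.105 7 [ 0.5995 -0.2018  0.115 ] [ 0.594 -0.208  0.107] [ 0.608 -0.199  0.127]
0.105 15 [0.5625 0.1028 0.1221] [0.556 0.098 0.106] [0.568 0.11  0.128]
0.105 14 [0.5127 0.1217 0.11  ] [0.507 0.114 0.105] [0.521 0.128 0.117]
0.13 37 [ 0.6045 -0.2079  0.162 ] [ 0.595 -0.219  0.133] [ 0.614 -0.198  0.175]
```

```bash
cat >> h.py <<'E'
def go(pos,yawdeg,down=True):
    """deltas for tool pointing down with tool y axis at yawdeg (mod 180) in world"""
    s=r.get_state(); Rc=R.from_quat(s['eef_rot']); p=s['tool_pos']
    best=None
    for a in (yawdeg,yawdeg+180):
        t=np.radians(a); y=np.array([np.cos(t),np.sin(t),0]); z=np.array([0,0,-1.]); x=np.cross(y,z)
        Rt=R.from_matrix(np.stack([x,y,z],1)); rv=(Rc.inv()*Rt).as_rotvec()
        if best is None or np.linalg.norm(rv)<np.linalg.norm(best): best=rv
    dl=Rc.inv().apply(np.asarray(pos)-p)/0.06; a=np.degrees(best)/6
    print('d',dl.round(3),'a',a.round(3),'dist',(np.linalg.norm(dl)*60).round(1),'rows',max(np.linalg.norm(dl)*60/62.5,np.linalg.norm(a)*6/10.7).round(1))
def show():
    s=r.get_state(); y=R.from_quat(s['eef_rot']).as_matrix()
    print('t',round(s['clock'],2),'p',s['tool_pos'].round(4),'yawy',np.degrees(np.arctan2(y[1,1],y[0,1])).round(2),'z',y[:,2].round(4),'F',s['contact_force'].round(2),'M',s['moment'].round(3),'op',(s['opening']*88.1).round(1),'q',s['q'].round(2))
E
python3 - <<'E'
from h import *
show(); go([.437,-.173,.2],16.3)
E
```

```text
Traceback (most recent call last):
  File "h.py", line 40, in show
    print('t',round(s['clock'],2),'p',s['tool_pos'].round(4),'yawy',np.degrees(np.arctan2(y[1,1],y[0,1])).round(2),'z',y[:,2].round(4),'F',s['contact_force'].round(2),'M',s['moment'].round(3),'op',(s['opening']*88.1).round(1),'q',s['q'].round(2))
                                                                                                                                                                                                     ^^^^^^^^^^^^^^^^^^^^^^^^^
AttributeError: 'float' object has no attribute 'round'
```

```bash
sed -i "s/(s\['opening'\]\*88.1).round(1)/round(s['opening']*88.1,1)/" h.py
python3 - <<'E'
from h import *
show(); go([.437,-.173,.2],16.3)
E
```

```text
t 0.1 p [ 0.2169 -0.5856  0.263 ] yawy -69.67 z [-6.0e-04  1.5e-03 -1.0e+00] F [ 0.03  0.27 -0.49] M [-0.036  0.011 -0.034] op 87.9 q [ 1.25  0.69 -0.19  1.57  0.16  0.9  -0.22]
d [ 5.829 -5.172  1.058] a [-1.3000e-02 -1.1000e-02 -1.4328e+01] dist 471.8 rows 8.0
```

Candidates for the bar are the pale strips at top-view pixels (310,240), (352,229), (230,119) and (288,118, in the tray). The one nearest the base is (310,240), about 0.47 m away against 0.59 m for the next. The only upright probe shape is at (318,196), and it is bare steel. Crop c1/c2 confirms both, so I'm moving over the chosen bar.

Call:
servo_tool(deltas=[{"dx": 5.83, "dy": -5.17, "dz": 1.06, "az": -14.33, "hand": 60}, {"dx": 5.83, "dy": -5.17, "dz": 1.06, "az": -14.33, "hand": 60}, {"dx": 5.83, "dy": -5.17, "dz": 1.06, "az": -14.33, "hand": 60}, {"dx": 5.83, "dy": -5.17, "dz": 1.06, "az": -14.33, "hand": 60}, {"dx": 5.83, "dy": -5.17, "dz": 1.06, "az": -14.33, "hand": 60}, {"dx": 5.83, "dy": -5.17, "dz": 1.06, "az": -14.33, "hand": 60}, {"dx": 5.83, "dy": -5.17, "dz": 1.06, "az": -14.33, "hand": 60}, {"dx": 5.83, "dy": -5.17, "dz": 1.06, "az": -14.33, "hand": 60}, {"dx": 5.83, "dy": -5.17, "dz": 1.06, "az": -14.33, "hand": 60}, {"dx": 5.83, "dy": -5.17, "dz": 1.06, "az": -14.33, "hand": 60}])

```text
schema error: expected keys dx, dy, dz, ax, ay, az, hand
```

```bash
python3 - <<'E'
from h import *
show(); m,im,d=snap("wrist","w1"); snap("top","t1"); print(m)
E
```

```text
t 0.1 p [ 0.2169 -0.5856  0.263 ] yawy -69.67 z [-6.0e-04  1.5e-03 -1.0e+00] F [ 0.03  0.27 -0.49] M [-0.036  0.011 -0.034] op 87.9 q [ 1.25  0.69 -0.19  1.57  0.16  0.9  -0.22]
{'fx': 315.3338526033779, 'fy': 315.3338526033779, 'cx': 279.74602902990557, 'cy': 212.52832859319463, 'pose': array([[ 0.34722679,  0.90021731,  0.26275912,  0.28457008],
       [-0.93778057,  0.33364083,  0.09618424, -0.56065725],
       [-0.00108045, -0.27980814,  0.96005533,  0.38454836],
       [ 0.        ,  0.        ,  0.        ,  1.        ]])}
```

View pics/w1.png

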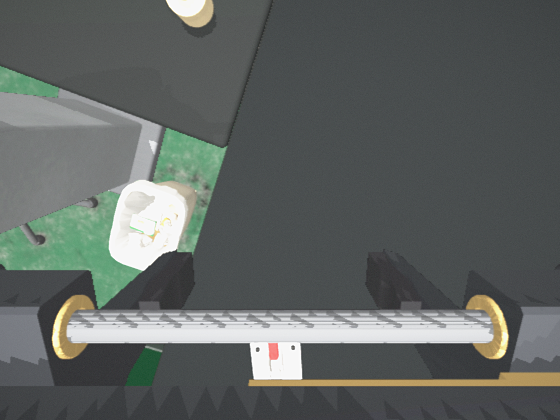

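Call:
servo_tool(deltas=[{"dx": 5.83, "dy": -5.17, "dz": 1.06, "ax": 0, "ay": 0, "az": -14.33, "hand": 60}, {"dx": 5.83, "dy": -5.17, "dz": 1.06, "ax": 0, "ay": 0, "az": -14.33, "hand": 60}, {"dx": 5.83, "dy": -5.17, "dz": 1.06, "ax": 0, "ay": 0, "az": -14.33, "hand": 60}, {"dx": 5.83, "dy": -5.17, "dz": 1.06, "ax": 0, "ay": 0, "az": -14.33, "hand": 60}, {"dx": 5.83, "dy": -5.17, "dz": 1.06, "ax": 0, "ay": 0, "az": -14.33, "hand": 60}, {"dx": 5.83, "dy": -5.17, "dz": 1.06, "ax": 0, "ay": 0, "az": -14.33, "hand": 60}, {"dx": 5.83, "dy": -5.17, "dz": 1.06, "ax": 0, "ay": 0, "az": -14.33, "hand": 60}, {"dx": 5.83, "dy": -5.17, "dz": 1.06, "ax": 0, "ay": 0, "az": -14.33, "hand": 60}, {"dx": 5.83, "dy": -5.17, "dz": 1.06, "ax": 0, "ay": 0, "az": -14.33, "hand": 60}, {"dx": 5.83, "dy": -5.17, "dz": 1.06, "ax": 0, "ay": 0, "az": -14.33, "hand": 60}])

```text
clock: 1.45
tool_pos: [0.4368, -0.1747, 0.2]
eef_rot: [0.601, 0.799, -0.001, -0.0]
contact_force: [-0.6, 0.0, -0.2]
opening: 0.684
```

```bash
python3 - <<'E'
from h import *
show(); m,im,d=snap("wrist","w2"); show()
E
```

```text
t 1.45 p [ 0.4368 -0.1747  0.2   ] yawy 16.15 z [-1.e-03 -9.e-04 -1.e+00] F [-0.59  0.   -0.21] M [ 0.007 -0.12   0.017] op 60.3 q [ 0.59  0.63 -0.49  2.08  0.56  0.56 -0.02]
t 1.5 p [ 0.4366 -0.1752  0.2001] yawy 16.1 z [-0.001  -0.0011 -1.    ] F [-0.07 -0.37  0.53] M [-0.065 -0.114  0.013] op 59.7 q [ 0.59  0.63 -0.49  2.08  0.56  0.56 -0.02]
```

View pics/w2.png

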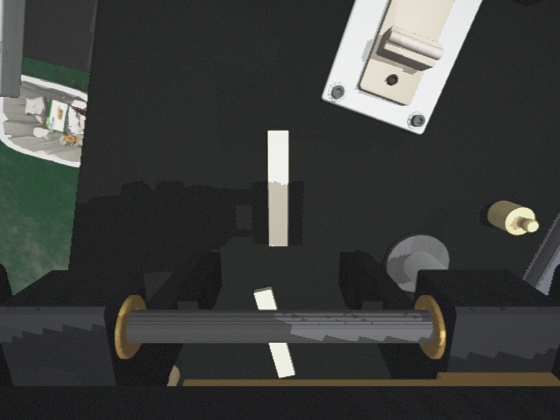

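```bash
cat >> h.py <<'E'
def barpose(m,im,box,z,thr=110):
    x0,x1,y0,y1=box; g=im.astype(int).min(2); k=np.zeros(g.shape,np.uint8); k[y0:y1,x0:x1]=g[y0:y1,x0:x1]>thr
    cnt=max(cv2.findContours(k,0,1)[0],key=cv2.contourArea)[:,0]
    P=np.array([onz(m,u,v,z)[:2] for u,v in cnt],np.float32)
    rc=cv2.minAreaRect(P*1000); b=cv2.boxPoints(rc); e=b[1]-b[0]; f=b[2]-b[1]
    if np.linalg.norm(f)>np.linalg.norm(e): e=f
    a=np.degrees(np.arctan2(e[1],e[0]))%180
    return np.array(rc[0])/1000,rc[1],a,cnt
E
python3 - <<'E'
from h import *
m,im,d=load("w2")
for t in (80,110,140): 
    c,s,a,_=barpose(m,im,(240,310,110,255),.008,t); print(c,s,a)
P=cloud(m,d); print(P[150,278],P[230,278])
go([c[0],c[1],.1],a-90); go([c[0],c[1],.028],a-90)
E
```

```text
[ 0.43373279 -0.17225827] (20.872203826904297, 120.14777374267578) 106.558365
[ 0.43377469 -0.1716582 ] (20.175662994384766, 119.02957916259766) 105.6608
[ 0.43373904 -0.17214737] (19.82467269897461, 118.1448745727539) 105.53817
[ 0.42264797 -0.13270557  0.00821564] [ 0.4455658  -0.21237627  0.00820788]
d [ 0.063 -0.03   1.668] a [-0.012  0.008  0.094] dist 100.1 rows 1.6
d [ 0.064 -0.028  2.868] a [-0.012  0.008  0.094] dist 172.1 rows 2.8
```

Call:
servo_tool(deltas=[{"dx": 0.06, "dy": -0.01, "dz": 0.9, "ax": 0, "ay": 0, "az": 0.03, "hand": 50}, {"dx": 0.06, "dy": -0.01, "dz": 1.8, "ax": 0, "ay": 0, "az": 0.03, "hand": 45}, {"dx": 0.06, "dy": -0.01, "dz": 2.5, "ax": 0, "ay": 0, "az": 0.03, "hand": 40}, {"dx": 0.06, "dy": -0.01, "dz": 2.86, "ax": 0, "ay": 0, "az": 0.03, "hand": 40}, {"dx": 0.06, "dy": -0.01, "dz": 2.86, "ax": 0, "ay": 0, "az": 0.03, "hand": 40}, {"dx": 0.06, "dy": -0.01, "dz": 2.86, "ax": 0, "ay": 0, "az": 0.03, "hand": 30}, {"dx": 0.06, "dy": -0.01, "dz": 2.86, "ax": 0, "ay": 0, "az": 0.03, "hand": 15}, {"dx": 0.06, "dy": -0.01, "dz": 2.86, "ax": 0, "ay": 0, "az": 0.03, "hand": 15}, {"dx": 0.06, "dy": -0.01, "dz": 2.86, "ax": 0, "ay": 0, "az": 0.03, "hand": 15}, {"dx": 0.06, "dy": -0.01, "dz": 2.86, "ax": 0, "ay": 0, "az": 0.03, "hand": 15}], newtons=15)

```text
clock: 2.75
tool_pos: [0.4359, -0.1709, 0.0289]
eef_rot: [0.601, 0.799, -0.0, 0.0]
contact_force: [0.0, -0.5, 4.4]
opening: 0.222
```

```bash
python3 - <<'E'
from h import *
show(); m,im,d=snap("wrist","w3"); 
E
```

```text
t 2.75 p [ 0.4359 -0.1709  0.0289] yawy 16.09 z [ 4.e-04 -9.e-04 -1.e+00] F [ 0.   -0.51  4.37] M [-0.382 -0.057 -0.016] op 19.6 q [ 0.3   0.95 -0.04  2.17  1.    0.04 -0.44]
```

View pics/w3.png

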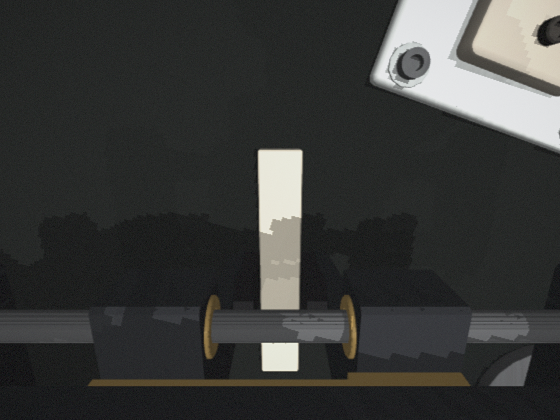

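```bash
python3 - <<'E'
from h import *
m,im,d=load("w3")
c,s,a,_=barpose(m,im,(240,320,130,300),.008,90); print(c,s,a)
# ends of bar along centre
for v in (149,150,151,370,371,372): print(v,onz(m,280,v,.008), im[v,280])
s=r.get_state(); Rc=R.from_quat(s['eef_rot'])
for v in (149.5,371): print(Rc.inv().apply(onz(m,280,v,.008)-s['tool_pos'])*1000)
E
```

```text
[ 0.42974878 -0.14962556] (20.124794006347656, 75.5368423461914) 105.91923
149 [ 0.4194433  -0.11331574  0.008     ] [121 116 106]
150 [ 0.41956454 -0.11373601  0.008     ] [212 205 186]
151 [ 0.41968598 -0.11415701  0.008     ] [230 226 211]
370 [ 0.45265031 -0.22843227  0.008     ] [232 229 210]
371 [ 0.45283691 -0.22907915  0.008     ] [94 92 84]
372 [ 0.45302391 -0.22972743  0.008     ] [37 37 36]
[59.70320993  0.17778485 20.78038077]
[-60.56172865   0.1645598   20.90161055]
```

```bash
python3 - <<'E'
from h import *
go([.505,-.10,.22],-2.7)
E
```

```text
d [ 0.813  1.435 -3.187] a [2.000e-03 9.000e-03 3.133e+00] dist 215.3 rows 3.4
```

Call:
servo_tool(deltas=[{"dx": 0, "dy": 0, "dz": -0.8, "ax": 0, "ay": 0, "az": 0, "hand": 15}, {"dx": 0, "dy": 0, "dz": -1.7, "ax": 0, "ay": 0, "az": 0, "hand": 15}, {"dx": 0.4, "dy": 0.7, "dz": -2.6, "ax": 0, "ay": 0, "az": 1.5, "hand": 15}, {"dx": 0.81, "dy": 1.43, "dz": -3.19, "ax": 0, "ay": 0, "az": 3.13, "hand": 15}, {"dx": 0.81, "dy": 1.43, "dz": -3.19, "ax": 0, "ay": 0, "az": 3.13, "hand": 15}, {"dx": 0.81, "dy": 1.43, "dz": -3.19, "ax": 0, "ay": 0, "az": 3.13, "hand": 15}, {"dx": 0.81, "dy": 1.43, "dz": -3.19, "ax": 0, "ay": 0, "az": 3.13, "hand": 15}])

```text
clock: 3.68
tool_pos: [0.5028, -0.1012, 0.2185]
eef_rot: [0.724, 0.69, -0.002, -0.001]
contact_force: [0.2, 0.8, -1.0]
opening: 0.22
```

```bash
python3 - <<'E'
from h import *
show(); m,im,d=snap("wrist","w4");snap("top","t4"); show()
E
```

```text
t 3.67 p [ 0.5028 -0.1012  0.2185] yawy -2.69 z [-0.0041 -0.001  -1.    ] F [ 0.21  0.84 -0.96] M [-0.048 -0.073 -0.022] op 19.4 q [ 0.45  0.66 -0.55  1.93  0.52  0.7  -0.47]
t 3.77 p [ 0.5032 -0.101   0.2187] yawy -2.71 z [-3.4e-03 -5.0e-04 -1.0e+00] F [-0.13  0.26  0.08] M [-0.061 -0.137 -0.014] op 19.5 q [ 0.45  0.66 -0.55  1.93  0.52  0.7  -0.47]
```

View pics/w4.png

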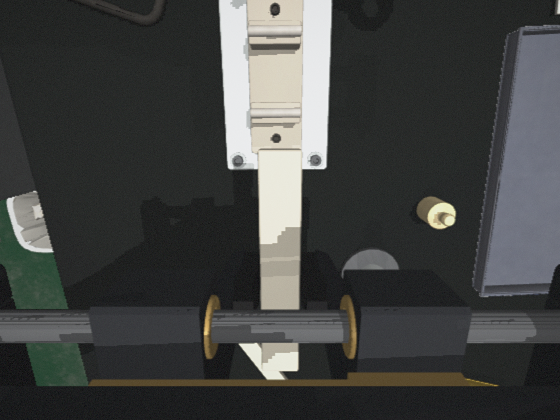

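```bash
python3 - <<'E'
from h import *
m,im,d=load("w4"); crop(im,200,350,0,180,"c4")
g=im.astype(int).min(2)
# plate edges at z=.01
L=[];Rr=[]
for v in range(4,145,4):
    row=(g[v,:]>110).astype(int); idx=np.where(row[205:345])[0]+205
    a,b=idx.min(),idx.max()
    def sub(a,s):  # subpixel crossing of 110
        q=g[v,a]; p=g[v,a-s]; return a-s*(q-110)/(q-p)
    L.append(onz(m,sub(a,1),v,.01)[:2]); Rr.append(onz(m,sub(b,-1),v,.01)[:2])
def fit(P):
    vx,vy,x,y=cv2.fitLine(np.array(P,np.float32)*1000,cv2.DIST_HUBER,0,.01,.01).ravel(); 
    s=np.sign(vy); return np.array([vx*s,vy*s]),np.array([x,y])
for P in (L,Rr):
    u,p=fit(P); print('edge dir',np.degrees(np.arctan2(u[1],u[0])),'x at y=8.5', p[0]+u[0]/u[1]*(8.5-p[1]), 'x at y=-80',p[0]+u[0]/u[1]*(-80-p[1]))
F=[]
for u in list(range(232,256,2))+list(range(303,325,2)):
    col=g[140:180,u]; i=np.where(col>110)[0].max(); v=140+i; v2=v+(g[v,u]-110)/(g[v,u]-g[v+1,u]); F.append(onz(m,u,v2,.01)[:2])
F=np.array(F); print('front',np.polyfit(F[:,0]-.506,F[:,1],1))
P=cloud(m,d)
q=(P[...,2]>.044)&(P[...,2]<.06)&(P[...,0]>.45)&(P[...,0]<.56)
q[160:]=0
n,l,s,c=cv2.connectedComponentsWithStats(q.astype(np.uint8))
for i in range(1,n):
    if s[i,4]>20: Q=P[l==i]; print(s[i],Q.mean(0).round(4),Q.min(0).round(4),Q.max(0).round(4))
E
```

```text
edge dir 87.58947 x at y=8.5 451.31686 x at y=-80 447.59134
edge dir 87.81115 x at y=8.5 555.2085 x at y=-80 551.8259
front [-0.04732352 -0.07809528]
[ 247   20   55   25 1305] [0.5043 0.0408 0.0493] [0.4823 0.0318 0.044 ] [0.5262 0.0515 0.0557]
[ 250  102   51   22 1050] [ 0.5016 -0.0221  0.0493] [ 0.4797 -0.0314  0.044 ] [ 0.5236 -0.0125  0.0551]
```

View pics/c4.png

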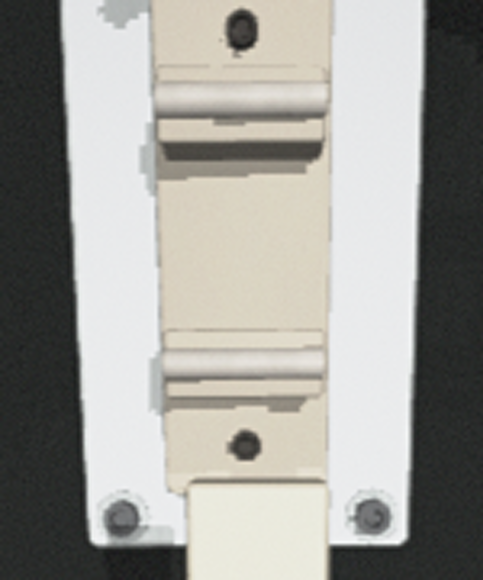

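```bash
python3 - <<'E'
from h import *
for n,u,v in [("w2",337,92),("w3",413,64),("w4",237,160),("w2",417,120),("w4",316,160)]:
    m,im,d=load(n); x0,x1,y0,y1=u-25,u+25,max(v-25,0),v+25
    g=im[y0:y1,x0:x1].astype(int).min(2)
    k=(g<(130)).astype(np.uint8); nn,l,s,c=cv2.connectedComponentsWithStats(k)
    i=np.argmin([np.linalg.norm(cc-[u-x0,v-y0]) if 5<ss[4]<600 else 99 for cc,ss in zip(c,s)]); uu=c[i]+[x0,y0]
    print(n,uu.round(1),s[i,4],onz(m,*uu,.013).round(4),cloud(m,d)[int(uu[1]),int(uu[0])].round(4))
m,im,d=load("w4")
for v in (152,220): 
    g=im[v].astype(int).min(1); idx=[i for i in range(230,330) if g[i]>110]; print(v,idx[0],idx[-1])
c,s,a,k=barpose(m,im,(250,310,145,300),.2185-.021,90); 
st_=r.get_state(); print(c,s,a,R.from_quat(st_['eef_rot']).inv().apply(np.r_[c,.1975]-st_['tool_pos']))
E
```

```text
w2 [337.2  91.8] 127 [ 0.4602 -0.0667  0.013 ] [ 0.4595 -0.0663  0.0146]
w3 [388.3  70.5] 6 [ 0.4525 -0.0711  0.013 ] [ 0.4527 -0.0706  0.0114]
w4 [237.5 160.9] 90 [ 0.46   -0.0672  0.013 ] [ 0.4598 -0.0662  0.0143]
w2 [417.1 120.4] 136 [ 0.5404 -0.0697  0.013 ] [ 0.5395 -0.0696  0.0148]
w4 [315.1 159.8] 92 [ 0.54   -0.0699  0.013 ] [ 0.5067 -0.029   0.34  ]
152 230 326
220 259 300
[ 0.50372064 -0.07819215] (77.32340240478516, 26.685302734375) 87.30731 [ 0.02286735 -0.00046375  0.02115574]
```

```bash
python3 - <<'E'
from h import *
m,im,d=load("w3"); crop(im,360,470,20,120,"c3")
print(cloud(m,d)[63,413].round(4), onz(m,413.5,63,.0148).round(4))
t,im,d=load("t4"); crop(im,200,340,170,260,"ct4"); print(proj(t,[.503,.0096,.053]),proj(t,[.5079,.1245,.1]))
E
```

```text
[ 0.46   -0.0666  0.0158] [ 0.4605 -0.0662  0.0148]
[261.22936609 222.46596629] [229.18861987 220.77157326]
```

View pics/c3.png

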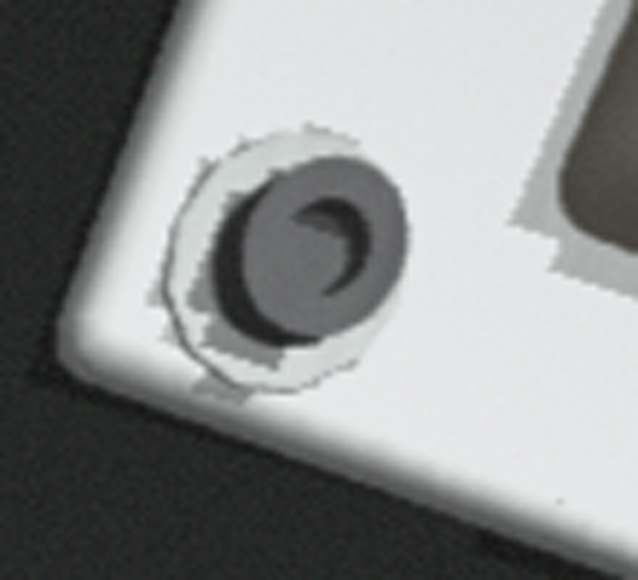

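View pics/ct4.png

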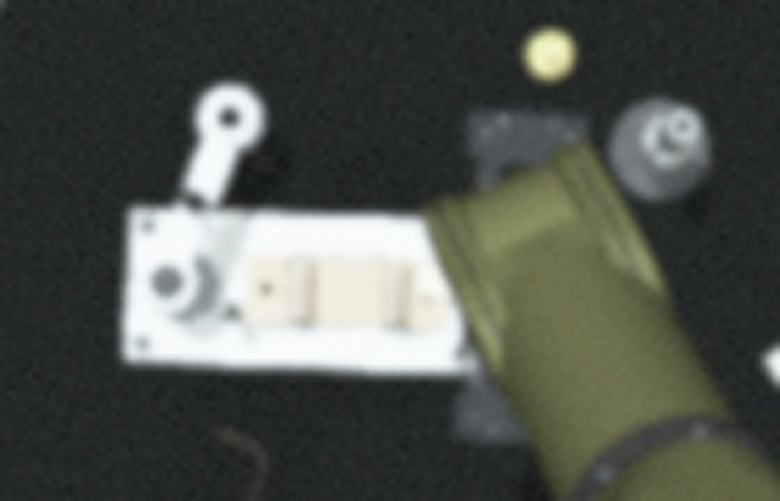

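```bash
python3 - <<'E'
from h import *
show();go([.503,.010,.11],-2.5)
E
```

```text
t 3.77 p [ 0.5032 -0.101   0.2187] yawy -2.71 z [-3.4e-03 -5.0e-04 -1.0e+00] F [-0.13  0.26  0.08] M [-0.061 -0.137 -0.014] op 19.5 q [ 0.45  0.66 -0.55  1.93  0.52  0.7  -0.47]
d [ 1.85  -0.084  1.81 ] a [-0.032  0.007 -0.036] dist 155.4 rows 2.5
```

Call:
servo_tool(deltas=[{"dx": 0.9, "dy": -0.08, "dz": 0.0, "ax": 0, "ay": 0, "az": 0, "hand": 15}, {"dx": 1.6, "dy": -0.08, "dz": 0.2, "ax": 0, "ay": 0, "az": 0, "hand": 15}, {"dx": 1.85, "dy": -0.08, "dz": 0.9, "ax": 0, "ay": 0, "az": 0, "hand": 15}, {"dx": 1.85, "dy": -0.08, "dz": 1.6, "ax": 0, "ay": 0, "az": 0, "hand": 15}, {"dx": 1.85, "dy": -0.08, "dz": 1.8, "ax": 0, "ay": 0, "az": 0, "hand": 15}, {"dx": 1.85, "dy": -0.08, "dz": 1.8, "ax": 0, "ay": 0, "az": 0, "hand": 15}, {"dx": 1.85, "dy": -0.08, "dz": 1.8, "ax": 0, "ay": 0, "az": 0, "hand": 15}, {"dx": 1.85, "dy": -0.08, "dz": 1.8, "ax": 0, "ay": 0, "az": 0, "hand": 15}])

```text
clock: 4.78
tool_pos: [0.5058, 0.011, 0.1131]
eef_rot: [0.724, 0.69, 0.001, 0.001]
contact_force: [-0.3, -0.6, -0.3]
opening: 0.222
```

```bash
python3 - <<'E'
from h import *
show(); m,im,d=snap("wrist","w5"); show();go([.503,.010,.0822],-2.5)
E
```

```text
t 4.78 p [0.5058 0.011  0.1131] yawy -2.69 z [ 2.3e-03  2.0e-04 -1.0e+00] F [-0.34 -0.59 -0.31] M [-0.038 -0.053 -0.003] op 19.6 q [ 0.1   0.81 -0.36  2.04  0.68  0.41 -0.83]
t 4.83 p [0.5057 0.011  0.1129] yawy -2.69 z [ 2.1e-03  2.0e-04 -1.0e+00] F [-0.6  -0.34 -0.15] M [-0.056 -0.063 -0.052] op 20.0 q [ 0.1   0.81 -0.36  2.04  0.68  0.41 -0.83]
d [-0.019 -0.046  0.512] a [ 0.02  -0.002 -0.031] dist 30.9 rows 0.5
```

View pics/w5.png

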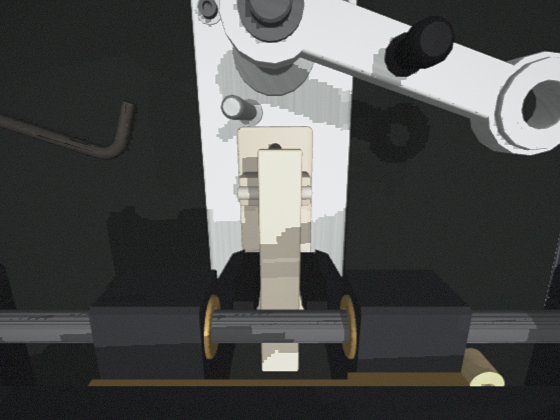

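```bash
python3 - <<'E'
from h import *
m,im,d=load("w5"); P=cloud(m,d)
q=(P[...,2]>.044)&(P[...,2]<.058)&(P[...,0]>.46)&(P[...,0]<.55); q[:165]=0;q[215:]=0
n,l,s,c=cv2.connectedComponentsWithStats(q.astype(np.uint8))
for i in range(1,n):
    if s[i,4]>20: Q=P[l==i]; print(s[i],Q.mean(0).round(4),Q.min(0).round(4),Q.max(0).round(4))
for v in (183,187,191,195):
    g=im[v].astype(int).min(1); print(v,[int(x) for x in g[232:262:2]],[int(x) for x in g[298:318:2]], P[v,242].round(4),P[v,308].round(4))
print(proj(m,[.4823,.0413,.049]),proj(m,[.5262,.0413,.049]))
g=im.astype(int).min(2)
# pivot cap and bore
for nme,u,v in [('piv',270,8),('bore',545,105),('pil',232,106),('knob',437,38),('bossrim',515,105)]: print(nme,P[v,u].round(4))
crop(im,190,360,90,280,"c5")
E
```

```text
[238 176  20  30 551] [0.4885 0.0435 0.0494] [0.4826 0.0335 0.0443] [0.4943 0.0516 0.0556]
[301 176  11  29 282] [0.5232 0.042  0.0495] [0.5199 0.0326 0.0442] [0.5262 0.0502 0.0549]
183 [231, 232, 203, 167, 184, 196, 197, 195, 134, 134, 135, 133, 133, 142, 216] [218, 198, 189, 200, 203, 201, 167, 226, 232, 232] [0.485  0.0479 0.0469] [0.5248 0.046  0.0468]
187 [233, 181, 185, 160, 144, 145, 146, 145, 123, 113, 116, 115, 115, 123, 216] [217, 196, 153, 163, 162, 166, 166, 224, 231, 231] [0.4851 0.046  0.0495] [0.5244 0.0445 0.0511]
191 [231, 179, 181, 188, 202, 203, 200, 202, 161, 143, 143, 142, 143, 130, 216] [217, 202, 195, 213, 214, 218, 215, 227, 231, 232] [0.4853 0.0441 0.052 ] [0.5242 0.0425 0.0531]
195 [231, 231, 202, 187, 202, 202, 201, 200, 204, 141, 142, 142, 140, 124, 216] [217, 196, 192, 203, 207, 206, 205, 227, 232, 233] [0.4853 0.0421 0.0536] [0.524  0.0402 0.0537]
[238.05199753 194.71271516] [310.83703216 191.30273892]
piv [0.5077 0.1212 0.1079]
bore [0.6236 0.084  0.0918]
pil [0.4902 0.0896 0.0993]
knob [0.5602 0.1057 0.1234]
bossrim [0.6036 0.0845 0.1017]
```

View pics/c5.png

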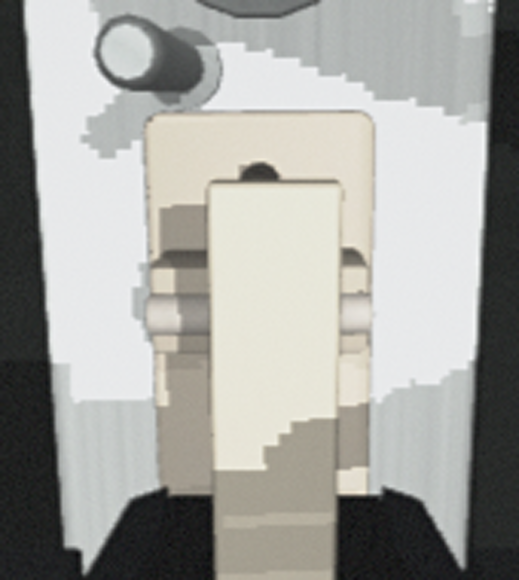

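Call:
servo_tool(deltas=[{"dx": -0.02, "dy": -0.046, "dz": 0.2, "ax": 0.02, "ay": 0, "az": -0.03, "hand": 15}, {"dx": -0.02, "dy": -0.046, "dz": 0.39, "ax": 0.02, "ay": 0, "az": -0.03, "hand": 15}, {"dx": -0.02, "dy": -0.046, "dz": 0.39, "ax": 0.02, "ay": 0, "az": -0.03, "hand": 15}, {"dx": -0.02, "dy": -0.046, "dz": 0.39, "ax": 0.02, "ay": 0, "az": -0.03, "hand": 15}])

```text
clock: 5.32
tool_pos: [0.5022, 0.0103, 0.0883]
eef_rot: [0.722, 0.692, -0.001, -0.001]
contact_force: [0.1, -0.3, -0.3]
opening: 0.221
```

```bash
python3 - <<'E'
from h import *
show(); go([.503,.010,.0822],-2.5)
E
```

```text
t 5.33 p [0.5022 0.0103 0.0883] yawy -2.45 z [-0.0025 -0.     -1.    ] F [ 0.06 -0.26 -0.26] M [-0.048 -0.09   0.023] op 19.5 q [ 0.07  0.85 -0.31  2.05  0.72  0.35 -0.87]
d [-0.004  0.014  0.101] a [-0.024  0.001  0.008] dist 6.2 rows 0.1
```

Call:
servo_tool(deltas=[{"dx": 0, "dy": 0.01, "dz": 0.05, "ax": -0.01, "ay": 0, "az": 0, "hand": 15}, {"dx": 0, "dy": 0.01, "dz": 0.1, "ax": -0.01, "ay": 0, "az": 0, "hand": 15}, {"dx": 0, "dy": 0.01, "dz": 0.1, "ax": -0.01, "ay": 0, "az": 0, "hand": 15}, {"dx": 0, "dy": 0.01, "dz": 0.1, "ax": -0.01, "ay": 0, "az": 0, "hand": 15}])

```text
clock: 5.82
tool_pos: [0.5029, 0.0101, 0.0825]
eef_rot: [0.722, 0.692, -0.0, -0.0]
contact_force: [0.0, -0.1, -0.6]
opening: 0.222
```

```bash
python3 - <<'E'
from h import *
show(); go([.503,.010,.0822],-2.5)
E
```

```text
t 5.83 p [0.5029 0.0101 0.0825] yawy -2.47 z [-0.001 -0.    -1.   ] F [ 0.02 -0.11 -0.56] M [-0.031 -0.056  0.045] op 19.5 q [ 0.07  0.86 -0.29  2.05  0.73  0.33 -0.87]
d [-0.002  0.002  0.006] a [-0.009  0.001  0.005] dist 0.4 rows 0.0
```

Call:
servo_tool(deltas=[{"dx": 0, "dy": 0, "dz": 0.01, "ax": 0, "ay": 0, "az": 0, "hand": 22}, {"dx": 0, "dy": 0, "dz": 0.01, "ax": 0, "ay": 0, "az": 0, "hand": 26}, {"dx": 0, "dy": 0, "dz": 0.01, "ax": 0, "ay": 0, "az": 0, "hand": 32}, {"dx": 0, "dy": 0, "dz": 0.01, "ax": 0, "ay": 0, "az": 0, "hand": 40}, {"dx": 0, "dy": 0, "dz": 0.01, "ax": 0, "ay": 0, "az": 0, "hand": 40}, {"dx": 0, "dy": 0, "dz": -0.3, "ax": 0, "ay": 0, "az": 0, "hand": 40}, {"dx": 0, "dy": 0, "dz": -0.9, "ax": 0, "ay": 0, "az": 0, "hand": 40}, {"dx": 0, "dy": 0, "dz": -1.8, "ax": 0, "ay": 0, "az": 0, "hand": 40}, {"dx": 0, "dy": 0, "dz": -2.0, "ax": 0, "ay": 0, "az": 0, "hand": 40}, {"dx": 0, "dy": 0, "dz": -2.0, "ax": 0, "ay": 0, "az": 0, "hand": 40}])

```text
clock: 7.08
tool_pos: [0.5032, 0.0098, 0.2029]
eef_rot: [0.722, 0.691, 0.0, 0.0]
contact_force: [0.9, 0.6, -0.8]
opening: 0.456
```

```bash
python3 - <<'E'
from h import *
show(); m,im,d=snap("wrist","w6"); show()
E
```

```text
t 7.08 p [0.5032 0.0098 0.2029] yawy -2.5 z [ 3.e-04 -2.e-04 -1.e+00] F [ 0.91  0.61 -0.84] M [-0.074 -0.037 -0.022] op 40.1 q [ 0.21  0.67 -0.52  1.98  0.55  0.64 -0.71]
t 7.12 p [0.5026 0.0097 0.2019] yawy -2.49 z [-1.8e-03 -5.0e-04 -1.0e+00] F [ 0.31  0.16 -0.62] M [-0.048 -0.097  0.017] op 40.0 q [ 0.21  0.67 -0.52  1.98  0.55  0.64 -0.71]
```

View pics/w6.png

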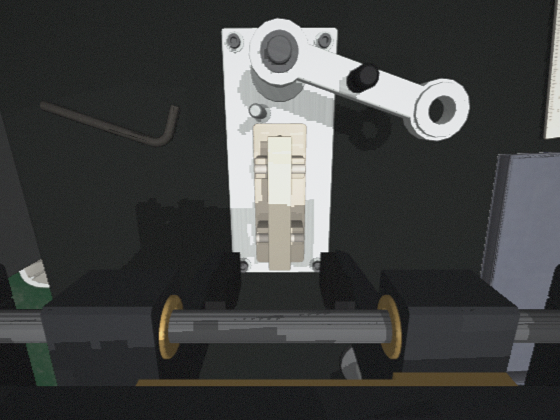

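Bar lies across both rollers (centre about pixel (279,203)). All four plate bolts, the pivot (278,47), the knob (364,77) and the bore (441,109) are visible. Next I measure all of these.

```bash
python3 - <<'E'
from h import *
m,im,d=load("w6"); P=cloud(m,d)
c,s,a,_=barpose(m,im,(262,298,125,275),.061,150); print('bar',c,s,a)
for t in (190,205): print(barpose(m,im,(262,298,125,275),.061,t)[:3])
B=[]
for u,v in [(234,41),(323,41),(243,265),(317,265)]:
    x0,y0=u-9,v-9; g=im[y0:y0+19,x0:x0+19].astype(int).min(2); k=(g<150).astype(np.uint8); n,l,s,cc=cv2.connectedComponentsWithStats(k)
    i=l[9,9]; uu=cc[i]+[x0,y0]; B.append(onz(m,*uu,.0145)); print(uu.round(1),s[i,4],B[-1].round(4))
B=np.array(B); f=(B[0]+B[1])/2-(B[2]+B[3])/2; print('bolts center',B[:2].mean(0),'bolt spacing',np.linalg.norm(f))
q=(abs(P[...,2]-.049)<.007)&(abs(P[...,0]-.503)<.03)&(P[...,1]<.08)&(P[...,1]>-.06)
q[:125]=0
n,l,s,cc=cv2.connectedComponentsWithStats(q.astype(np.uint8))
for i in range(1,n):
    if s[i,4]>20: Q=P[l==i]; print(s[i],Q.mean(0).round(4),Q.min(0).round(4),Q.max(0).round(4))
# boss top
q=(abs(P[...,2]-.102)<.0025)&(P[...,0]>.58); Q=P[q]; c2=cv2.minEnclosingCircle((Q[:,:2]*1000).astype(np.float32)); print('boss',c2, Q.mean(0))
q=(P[...,2]>.117)&(P[...,2]<.13)&(P[...,0]>.53)&(P[...,0]<.6)&(P[...,1]>.07); Q=P[q]; print('knob',cv2.minEnclosingCircle((Q[:,:2]*1000).astype(np.float32)))
q=(P[...,2]>.095)&(P[...,2]<.103)&(abs(P[...,0]-.489)<.012)&(abs(P[...,1]-.09)<.014); Q=P[q]; print('pillar',cv2.minEnclosingCircle((Q[:,:2]*1000).astype(np.float32)))
q=(P[...,2]>.1)&(P[...,2]<.12)&(abs(P[...,0]-.508)<.03)&(abs(P[...,1]-.1245)<.03); Q=P[q]; print('post',np.percentile(Q,[0,50,100],0),cv2.minEnclosingCircle((Q[Q[:,2]>.104][:,:2]*1000).astype(np.float32)))
E
```

```text
bar [0.50326071 0.01375611] (129.4469451904297, 32.20134353637695) 87.46978
(array([0.50496674, 0.04469539]), (67.90604400634766, 28.537147521972656), np.float32(88.36284))
(array([0.50694934, 0.0398923 ]), (58.417118072509766, 24.29892349243164), np.float32(88.3631))
[233.3  41. ] 168 [0.4684 0.151  0.0145]
[323.5  40.8] 176 [0.5481 0.1477 0.0145]
[240.6 266.1] 254 [ 0.4577 -0.0667  0.0145]
[318.9 266.2] 263 [ 0.542  -0.0705  0.0145]
bolts center [0.50825223 0.14934884 0.0145    ] bolt spacing 0.21810845984094507
[254 157  14  21 257] [0.488  0.0432 0.0496] [0.4822 0.0342 0.0424] [0.4937 0.0515 0.0547]
[291 157  14  21 273] [0.5201 0.042  0.0493] [0.5143 0.0327 0.0421] [0.5263 0.05   0.0552]
[256 226  12  19 216] [ 0.4853 -0.0195  0.0491] [ 0.4799 -0.0298  0.0422] [ 0.4904 -0.0122  0.0553]
[291 226  13  19 232] [ 0.5177 -0.0209  0.0491] [ 0.5122 -0.0315  0.0424] [ 0.5234 -0.0134  0.0552]
boss ((607.0428466796875, 91.38165283203125), 29.776926040649414) [0.61326063 0.08489025 0.10212958]
knob ((558.9779663085938, 105.24614715576172), 7.740289211273193)
pillar ((489.7639465332031, 89.33306121826172), 4.868924617767334)
post [[0.49121999 0.10502347 0.10000711]
 [0.50774362 0.12389684 0.10242799]
 [0.53678293 0.14213024 0.11080191]] ((507.7401428222656, 124.58406829833984), 8.093017578125)
```

```bash
python3 - <<'E'
from h import *
m,im,d=load("w6"); P=cloud(m,d)
q=(abs(P[...,2]-.061)<.003)&(abs(P[...,0]-.503)<.025)&(P[...,1]<.09)&(P[...,1]>-.07)
q[:120]=0
k=q.astype(np.uint8); n,l,s,c=cv2.connectedComponentsWithStats(k); i=1+np.argmax(s[1:,4]); q=l==i
rc=cv2.minAreaRect((P[q][:,:2]*1000).astype(np.float32)); print(s[i],rc,P[q].mean(0))
# pixel edges at z .061
cnt=np.argwhere(q)[:,::-1]; print(onz(m,279,cnt[:,1].min()-.5,.061),onz(m,279,cnt[:,1].max()+.5,.061))
for v in (145,170,190,210,240,260):
    us=cnt[cnt[:,1]==v][:,0]; print(v,((onz(m,us.min()-.5,v,.061)+onz(m,us.max()+.5,v,.061))/2).round(4), us.max()-us.min()+1)
E
```

```text
[ 267  136   25  135 3121] ((502.6048889160156, 9.81607437133789), (120.17518615722656, 20.078083038330078), 87.51104736328125) [0.50279102 0.01387182 0.06154558]
[0.50534511 0.07022026 0.061     ] [ 0.49996595 -0.050378    0.061     ]
145 [0.505  0.0627 0.061 ] 25
170 [0.5041 0.0422 0.061 ] 23
190 [0.5033 0.0251 0.061 ] 23
210 [0.5025 0.0074 0.061 ] 23
240 [ 0.5013 -0.0204  0.061 ] 23
260 [ 0.5004 -0.0399  0.061 ] 21
```

```bash
python3 - <<'E'
from h import *
show(); go([.559,.1052,.17],69.3)
E
```

```text
t 7.12 p [0.5026 0.0097 0.2019] yawy -2.49 z [-1.8e-03 -5.0e-04 -1.0e+00] F [ 0.31  0.16 -0.62] M [-0.048 -0.097  0.017] op 40.0 q [ 0.21  0.67 -0.52  1.98  0.55  0.64 -0.71]
d [1.631 0.871 0.53 ] a [-1.8000e-02 -6.0000e-03 -1.1965e+01] dist 115.4 rows 6.7
```

Call:
servo_tool(deltas=[{"dx": 0.3, "dy": 0.2, "dz": 0, "ax": 0, "ay": 0, "az": -1.7, "hand": 26}, {"dx": 0.6, "dy": 0.4, "dz": 0, "ax": 0, "ay": 0, "az": -3.4, "hand": 26}, {"dx": 0.9, "dy": 0.6, "dz": 0, "ax": 0, "ay": 0, "az": -5.1, "hand": 26}, {"dx": 1.2, "dy": 0.7, "dz": 0.1, "ax": 0, "ay": 0, "az": -6.8, "hand": 26}, {"dx": 1.5, "dy": 0.8, "dz": 0.2, "ax": 0, "ay": 0, "az": -8.5, "hand": 26}, {"dx": 1.63, "dy": 0.87, "dz": 0.4, "ax": 0, "ay": 0, "az": -10.2, "hand": 26}, {"dx": 1.63, "dy": 0.87, "dz": 0.53, "ax": 0, "ay": 0, "az": -11.97, "hand": 26}, {"dx": 1.63, "dy": 0.87, "dz": 0.53, "ax": 0, "ay": 0, "az": -11.97, "hand": 26}, {"dx": 1.63, "dy": 0.87, "dz": 0.53, "ax": 0, "ay": 0, "az": -11.97, "hand": 26}, {"dx": 1.63, "dy": 0.87, "dz": 0.53, "ax": 0, "ay": 0, "az": -11.97, "hand": 26}])

```text
clock: 8.38
tool_pos: [0.5593, 0.1056, 0.1707]
eef_rot: [0.18, 0.984, -0.0, -0.0]
contact_force: [-0.1, -0.2, 0.1]
opening: 0.295
```

```bash
python3 - <<'E'
from h import *
show(); m,im,d=snap("wrist","w7"); show(); go([.559,.1052,.131],69.3)
E
```

```text
t 8.38 p [0.5593 0.1056 0.1707] yawy 69.25 z [-8.e-04 -3.e-04 -1.e+00] F [-0.09 -0.17  0.11] M [-0.011 -0.148  0.006] op 26.0 q [ 0.19  0.87 -0.82  1.8   0.83  0.86  0.17]
t 8.43 p [0.5594 0.1056 0.1709] yawy 69.27 z [-6.e-04 -3.e-04 -1.e+00] F [ 0.54 -0.43  0.05] M [ 0.062 -0.133  0.049] op 26.1 q [ 0.19  0.87 -0.82  1.8   0.83  0.86  0.17]
d [ 0.004 -0.007  0.665] a [-0.004 -0.004 -0.004] dist 39.9 rows 0.6
```

View pics/w7.png

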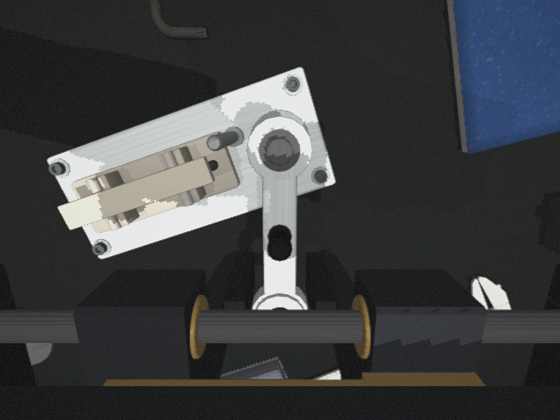

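Call:
servo_tool(deltas=[{"dx": 0, "dy": 0, "dz": 0.3, "ax": 0, "ay": 0, "az": 0, "hand": 26}, {"dx": 0, "dy": 0, "dz": 0.67, "ax": 0, "ay": 0, "az": 0, "hand": 26}, {"dx": 0, "dy": 0, "dz": 0.67, "ax": 0, "ay": 0, "az": 0, "hand": 26}, {"dx": 0, "dy": 0, "dz": 0.67, "ax": 0, "ay": 0, "az": 0, "hand": 26}])

```text
clock: 8.93
tool_pos: [0.5593, 0.1058, 0.1306]
eef_rot: [0.179, 0.984, 0.0, -0.0]
contact_force: [-0.2, -0.1, 1.2]
opening: 0.299
```

Call:
servo_tool(deltas=[{"dx": 0.009, "dy": -0.128, "dz": 0, "ax": 0, "ay": 0, "az": 1.333, "hand": 26}, {"dx": 0.036, "dy": -0.253, "dz": 0, "ax": 0, "ay": 0, "az": 2.667, "hand": 26}, {"dx": 0.079, "dy": -0.373, "dz": 0, "ax": 0, "ay": 0, "az": 4.0, "hand": 26}, {"dx": 0.139, "dy": -0.486, "dz": 0, "ax": 0, "ay": 0, "az": 5.333, "hand": 26}, {"dx": 0.215, "dy": -0.589, "dz": 0, "ax": 0, "ay": 0, "az": 6.667, "hand": 26}, {"dx": 0.303, "dy": -0.681, "dz": 0, "ax": 0, "ay": 0, "az": 8.0, "hand": 26}, {"dx": 0.404, "dy": -0.76, "dz": 0, "ax": 0, "ay": 0, "az": 9.333, "hand": 26}, {"dx": 0.515, "dy": -0.824, "dz": 0, "ax": 0, "ay": 0, "az": 10.667, "hand": 26}, {"dx": 0.603, "dy": -0.861, "dz": 0, "ax": 0, "ay": 0, "az": 11.667, "hand": 26}, {"dx": 0.603, "dy": -0.861, "dz": 0, "ax": 0, "ay": 0, "az": 11.667, "hand": 26}])

```text
clock: 10.18
tool_pos: [0.5075, 0.0704, 0.1313]
eef_rot: [0.711, 0.704, 0.0, 0.0]
contact_force: [-0.7, 0.4, 0.4]
opening: 0.3
```

```bash
python3 - <<'E'
from h import *
show(); m,im,d=snap("wrist","w8"); show()
E
```

```text
t 10.18 p [0.5075 0.0704 0.1313] yawy -0.56 z [ 5.e-04  1.e-04 -1.e+00] F [-0.69  0.37  0.42] M [-0.038 -0.075  0.015] op 26.4 q [ 0.04  0.79 -0.44  2.01  0.68  0.49 -0.91]
t 10.22 p [0.5076 0.0704 0.1312] yawy -0.51 z [ 3.e-04  4.e-04 -1.e+00] F [ 0.43 -0.67  0.54] M [-0.022 -0.097 -0.004] op 25.8 q [ 0.04  0.79 -0.44  2.01  0.68  0.49 -0.91]
```

View pics/w8.png

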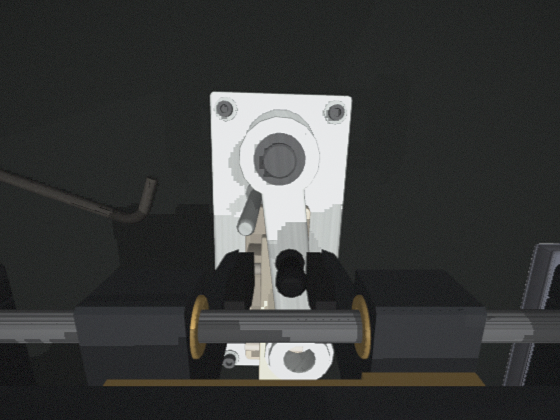

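Call:
servo_tool(deltas=[{"dx": 0, "dy": -0.06, "dz": 0, "ax": 0, "ay": 0, "az": 0.15, "hand": 26}, {"dx": 0, "dy": -0.11, "dz": 0, "ax": 0, "ay": 0, "az": 0.3, "hand": 26}, {"dx": 0, "dy": -0.13, "dz": 0, "ax": 0, "ay": 0, "az": 0.3, "hand": 26}, {"dx": 0, "dy": -0.13, "dz": 0, "ax": 0, "ay": 0, "az": 0.3, "hand": 26}])

```text
clock: 10.72
tool_pos: [0.4999, 0.0701, 0.1306]
eef_rot: [0.722, 0.692, 0.0, -0.0]
contact_force: [2.4, -0.6, 1.2]
opening: 0.296
```

```bash
python3 - <<'E'
from h import *
show()
E
```

```text
t 10.72 p [0.4999 0.0701 0.1306] yawy -2.45 z [-0.e+00  2.e-04 -1.e+00] F [ 2.38 -0.6   1.17] M [-0.163 -0.549  0.008] op 26.1 q [ 0.02  0.78 -0.42  2.03  0.68  0.47 -0.95]
```

Call:
servo_tool(deltas=[{"dx": 0, "dy": -0.02, "dz": 0, "ax": 0, "ay": 0, "az": 0, "hand": 26}, {"dx": 0, "dy": -0.03, "dz": 0, "ax": 0, "ay": 0, "az": 0, "hand": 26}, {"dx": 0, "dy": -0.03, "dz": 0, "ax": 0, "ay": 0, "az": 0, "hand": 26}])

```text
clock: 11.1
tool_pos: [0.4996, 0.0702, 0.1307]
eef_rot: [0.722, 0.692, 0.001, 0.001]
contact_force: [5.6, -0.9, -2.6]
opening: 0.299
```

```bash
python3 - <<'E'
from h import *
show()
E
```

```text
t 11.1 p [0.4996 0.0702 0.1307] yawy -2.5 z [ 2.5e-03  8.0e-04 -1.0e+00] F [ 5.64 -0.89 -2.64] M [-0.295 -1.324 -0.017] op 26.4 q [ 0.02  0.78 -0.41  2.03  0.68  0.46 -0.95]
```

Call:
servo_tool(deltas=[{"dx": 0, "dy": -0.03, "dz": 0, "ax": 0, "ay": 0, "az": 0, "hand": 26}, {"dx": 0, "dy": -0.03, "dz": 0, "ax": 0, "ay": 0, "az": 0, "hand": 26}, {"dx": 0, "dy": 0.06, "dz": 0, "ax": 0, "ay": 0, "az": 0, "hand": 26}, {"dx": 0, "dy": 0.13, "dz": 0, "ax": 0, "ay": 0, "az": 0, "hand": 26}, {"dx": 0, "dy": 0.13, "dz": 0, "ax": 0, "ay": 0, "az": 0, "hand": 26}, {"dx": 0, "dy": 0.13, "dz": -0.4, "ax": 0, "ay": 0, "az": 0, "hand": 26}, {"dx": -0.3, "dy": 0.13, "dz": -1.0, "ax": 0, "ay": 0, "az": 0, "hand": 26}, {"dx": -1.0, "dy": 0.13, "dz": -1.8, "ax": 0, "ay": 0, "az": 0, "hand": 40}, {"dx": -1.6, "dy": 0.13, "dz": -2.0, "ax": 0, "ay": 0, "az": 0, "hand": 44}, {"dx": -1.6, "dy": 0.13, "dz": -2.0, "ax": 0, "ay": 0, "az": 0, "hand": 44}])

```text
clock: 12.35
tool_pos: [0.5009, -0.0295, 0.2511]
eef_rot: [0.724, 0.69, -0.001, 0.001]
contact_force: [-0.2, 0.1, -0.3]
opening: 0.499
```

```bash
python3 - <<'E'
from h import *
show(); m,im,d=snap("wrist","w9"); show(); crop(im,180,380,20,300,"c9")
P=cloud(m,d)
E
```

```text
t 12.35 p [ 0.5009 -0.0295  0.2511] yawy -2.79 z [-8.0e-04 -2.2e-03 -1.0e+00] F [-0.23  0.09 -0.31] M [-0.008 -0.069 -0.03 ] op 43.9 q [ 0.35  0.6  -0.62  1.93  0.5   0.76 -0.6 ]
t 12.4 p [ 0.5008 -0.0272  0.2506] yawy -2.61 z [-1.4e-03 -4.0e-04 -1.0e+00] F [-0.39 -0.26  0.8 ] M [ 0.012 -0.099  0.013] op 43.8 q [ 0.35  0.61 -0.62  1.93  0.5   0.76 -0.6 ]
```

View pics/w9.png

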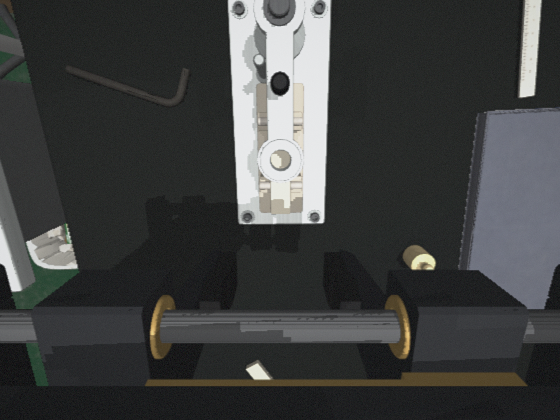

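```bash
cat >> h.py <<'E'
def boss(m,im,d,cx,cy,lo=.1,hi=.1045):
    P=cloud(m,d); q=(P[...,2]>lo)&(P[...,2]<hi)&(np.hypot(P[...,0]-cx,P[...,1]-cy)<.023)
    k=q.astype(np.uint8)
    cn,h=cv2.findContours(k,cv2.RETR_CCOMP,cv2.CHAIN_APPROX_NONE)
    for c in sorted(cn,key=cv2.contourArea)[-2:]:
        pts=np.array([onz(m,u,v,.102)[:2]*1000 for u,v in c[:,0]],np.float32)
        A=np.c_[2*pts,np.ones(len(pts))]; s=np.linalg.lstsq(A,(pts**2).sum(1),rcond=None)[0]
        print('circle',s[:2].round(2),'r',np.sqrt(s[2]+s[0]**2+s[1]**2).round(2),len(pts),'ell',[np.round(x,1) for x in cv2.fitEllipse(c)[:2]])
E
python3 - <<'E'
from h import *
m,im,d=load("w9"); boss(m,im,d,.5028,.0097)
P=cloud(m,d)
q=(P[...,2]>.117)&(P[...,2]<.13)&(P[...,0]>.48)&(P[...,0]<.53)&(P[...,1]>.04); Q=P[q]; print('knob',cv2.minEnclosingCircle((Q[:,:2]*1000).astype(np.float32)))
q=(abs(P[...,2]-.061)<.003)&(abs(P[...,0]-.503)<.025)&(P[...,1]<.09)&(P[...,1]>-.07)
rc=cv2.minAreaRect((P[q][:,:2]*1000).astype(np.float32)); print(rc)
E
```

```text
circle [502.98   9.99] r 9.23 61 ell [array([280. , 159.8]), array([21.7, 21.9])]
circle [502.99   9.92] r 17.27 119 ell [array([280. , 159.6]), array([40.5, 40.9])]
knob ((505.4156799316406, 69.64529418945312), 7.378696441650391)
((500.11529541015625, 17.982444763183594), (22.756935119628906, 136.30735778808594), 1.8647602796554565)
```

View pics/c9.png

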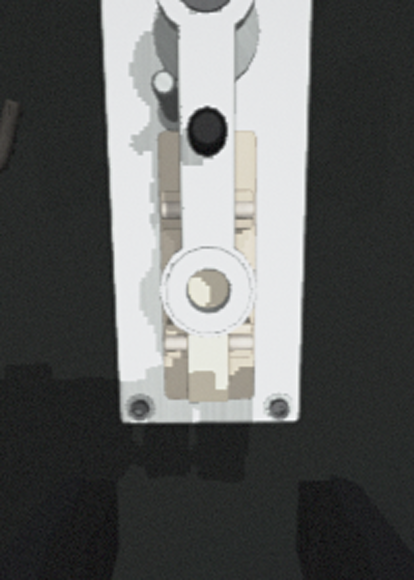

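```bash
python3 - <<'E'
from h import *
show(); go([.602,-.26,.31],-2.5)
E
```

```text
t 12.4 p [ 0.5008 -0.0272  0.2506] yawy -2.61 z [-1.4e-03 -4.0e-04 -1.0e+00] F [-0.39 -0.26  0.8 ] M [ 0.012 -0.099  0.013] op 43.8 q [ 0.35  0.61 -0.62  1.93  0.5   0.76 -0.6 ]
d [-3.799  1.86  -0.99 ] a [-0.013  0.005 -0.018] dist 260.7 rows 4.2
```

Call:
servo_tool(deltas=[{"dx": -0.4, "dy": 0.2, "dz": -0.8, "ax": 0, "ay": 0, "az": 0, "hand": 50}, {"dx": -1.4, "dy": 0.6, "dz": -0.99, "ax": 0, "ay": 0, "az": 0, "hand": 50}, {"dx": -2.3, "dy": 1.0, "dz": -0.99, "ax": 0, "ay": 0, "az": 0, "hand": 50}, {"dx": -3.2, "dy": 1.5, "dz": -0.99, "ax": 0, "ay": 0, "az": 0, "hand": 50}, {"dx": -3.8, "dy": 1.86, "dz": -0.99, "ax": 0, "ay": 0, "az": 0, "hand": 50}, {"dx": -3.8, "dy": 1.86, "dz": -0.99, "ax": 0, "ay": 0, "az": 0, "hand": 50}, {"dx": -3.8, "dy": 1.86, "dz": -0.99, "ax": 0, "ay": 0, "az": 0, "hand": 50}, {"dx": -3.8, "dy": 1.86, "dz": -0.99, "ax": 0, "ay": 0, "az": 0, "hand": 50}])

```text
clock: 13.4
tool_pos: [0.6032, -0.256, 0.3099]
eef_rot: [0.721, 0.693, -0.0, -0.001]
contact_force: [0.2, -0.2, 0.0]
opening: 0.57
```

```bash
python3 - <<'E'
from h import *
show(); m,im,d=snap("wrist","w10"); show()
P=cloud(m,d)
q=(P[...,2]>.15)&(P[...,2]<.19)&(np.hypot(P[...,0]-.602,P[...,1]+.208)<.04); Q=P[q]; print(len(Q),Q.min(0),Q.max(0),cv2.minEnclosingCircle((Q[Q[:,2]>.166][:,:2]*1000).astype(np.float32)))
E
```

```text
t 13.4 p [ 0.6032 -0.256   0.3099] yawy -2.23 z [-0.0016  0.0011 -1.    ] F [ 0.23 -0.17  0.05] M [-0.053 -0.03   0.015] op 50.3 q [ 0.66  0.75 -0.65  1.39  0.46  1.16 -0.09]
t 13.45 p [ 0.6032 -0.2565  0.31  ] yawy -2.27 z [-1.3e-03  6.0e-04 -1.0e+00] F [ 0.06  0.46 -0.1 ] M [-0.032 -0.048 -0.002] op 50.0 q [ 0.66  0.75 -0.65  1.39  0.46  1.16 -0.09]
558 [ 0.5913853  -0.21830399  0.15496382] [ 0.61283406 -0.19679808  0.17388463] ((601.9982299804688, -207.457763671875), 9.515314102172852)
```

View pics/w10.png

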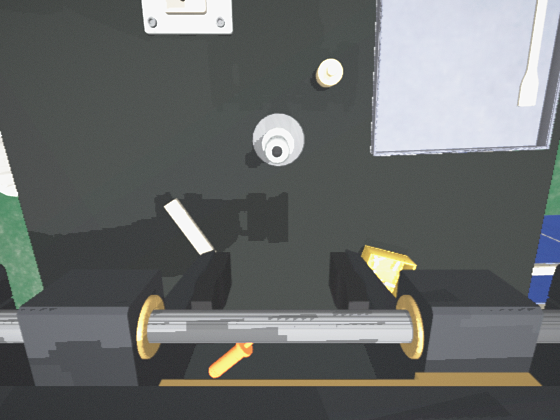

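```bash
python3 - <<'E'
from h import *
go([.602,-.2075,.21],-2.5)
m,im,d=load("w10"); P=cloud(m,d)
for lo,hi in [(.16,.18),(.083,.1),(.0,.012)]:
    q=(P[...,2]>lo)&(P[...,2]<hi)&(np.hypot(P[...,0]-.602,P[...,1]+.2075)<.045)
    im2=im[...,0]; 
    if lo==0: q&=im.min(2)>70
    Q=P[q]; print(lo,len(Q),cv2.minEnclosingCircle((Q[:,:2]*1000).astype(np.float32)),Q[:,2].mean())
E
```

```text
d [ 0.814 -0.049  1.668] a [-0.013 -0.005  0.039] dist 111.4 rows 1.8
0.16 543 ((602.0393676757812, -207.61672973632812), 11.037464141845703) 0.16670874309630038
0.083 265 ((602.0732421875, -207.55882263183594), 16.793787002563477) 0.09225959444889022
0.0 2318 ((601.998291015625, -207.4968719482422), 44.997249603271484) 0.005142644217246016
```

Call:
servo_tool(deltas=[{"dx": 0.6, "dy": -0.05, "dz": 0.5, "ax": 0, "ay": 0, "az": 0.03, "hand": 50}, {"dx": 0.81, "dy": -0.05, "dz": 1.3, "ax": 0, "ay": 0, "az": 0.03, "hand": 50}, {"dx": 0.81, "dy": -0.05, "dz": 1.67, "ax": 0, "ay": 0, "az": 0.03, "hand": 50}, {"dx": 0.81, "dy": -0.05, "dz": 1.67, "ax": 0, "ay": 0, "az": 0.03, "hand": 50}, {"dx": 0.81, "dy": -0.05, "dz": 1.67, "ax": 0, "ay": 0, "az": 0.03, "hand": 50}])

```text
clock: 14.08
tool_pos: [0.6029, -0.2097, 0.211]
eef_rot: [0.723, 0.691, 0.0, 0.0]
contact_force: [-1.1, 0.1, 0.5]
opening: 0.572
```

```bash
python3 - <<'E'
from h import *
show(); m,im,d=snap("wrist","w11"); show(); go([.602,-.2075,.137],-2.5)
P=cloud(m,d)
q=(P[...,2]>.16)&(P[...,2]<.18)&(np.hypot(P[...,0]-.602,P[...,1]+.2075)<.03)
Q=P[q]; print(len(Q),cv2.minEnclosingCircle((Q[:,:2]*1000).astype(np.float32)),Q[:,2].mean())
E
```

```text
t 14.07 p [ 0.6029 -0.2097  0.211 ] yawy -2.62 z [ 1.1e-03 -3.0e-04 -1.0e+00] F [-1.1   0.05  0.51] M [-0.035 -0.124  0.043] op 50.4 q [ 0.58  0.82 -0.6   1.56  0.54  0.93 -0.25]
t 14.12 p [ 0.6031 -0.2099  0.2112] yawy -2.64 z [ 1.7e-03 -5.0e-04 -1.0e+00] F [-0.43 -0.45 -0.2 ] M [-0.083 -0.104  0.028] op 49.9 q [ 0.58  0.82 -0.6   1.56  0.54  0.93 -0.25]
d [ 0.04  -0.022  1.237] a [ 0.016  0.004 -0.023] dist 74.3 rows 1.2
1081 ((602.2647094726562, -207.22833251953125), 11.120534896850586) 0.16664792641560827
```

View pics/w11.png

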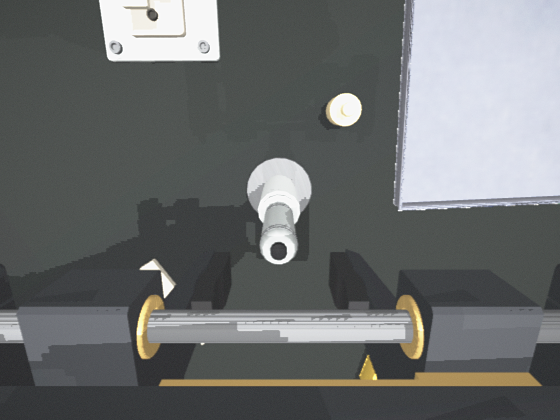

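Call:
servo_tool(deltas=[{"dx": 0.04, "dy": -0.015, "dz": 0.4, "ax": 0, "ay": 0, "az": 0, "hand": 50}, {"dx": 0.04, "dy": -0.015, "dz": 0.9, "ax": 0, "ay": 0, "az": 0, "hand": 50}, {"dx": 0.04, "dy": -0.015, "dz": 1.23, "ax": 0, "ay": 0, "az": 0, "hand": 50}, {"dx": 0.04, "dy": -0.015, "dz": 1.23, "ax": 0, "ay": 0, "az": 0, "hand": 50}, {"dx": 0.04, "dy": -0.015, "dz": 1.23, "ax": 0, "ay": 0, "az": 0, "hand": 50}])

```text
clock: 14.75
tool_pos: [0.6022, -0.2075, 0.137]
eef_rot: [0.723, 0.691, 0.0, 0.0]
contact_force: [0.7, 0.2, -0.8]
opening: 0.564
```

```bash
python3 - <<'E'
from h import *
show(); go([.602,-.2075,.137],-2.5)
E
```

```text
t 14.75 p [ 0.6022 -0.2075  0.137 ] yawy -2.64 z [ 1.e-03 -2.e-04 -1.e+00] F [ 0.74  0.21 -0.79] M [-0.035 -0.045 -0.003] op 49.7 q [ 0.55  0.91 -0.54  1.62  0.62  0.79 -0.32]
d [ 0.001 -0.004 -0.   ] a [ 0.01   0.002 -0.024] dist 0.2 rows 0.0
```

Call:
servo_tool(deltas=[{"dx": 0, "dy": 0, "dz": 0, "ax": 0, "ay": 0, "az": 0, "hand": 30}, {"dx": 0, "dy": 0, "dz": 0, "ax": 0, "ay": 0, "az": 0, "hand": 26}, {"dx": 0, "dy": 0, "dz": 0, "ax": 0, "ay": 0, "az": 0, "hand": 22}, {"dx": 0, "dy": 0, "dz": 0, "ax": 0, "ay": 0, "az": 0, "hand": 14}, {"dx": 0, "dy": 0, "dz": 0, "ax": 0, "ay": 0, "az": 0, "hand": 14}, {"dx": 0, "dy": 0, "dz": 0, "ax": 0, "ay": 0, "az": 0, "hand": 14}, {"dx": 0, "dy": 0, "dz": 0, "ax": 0, "ay": 0, "az": 0, "hand": 14}], newtons=40)

```text
clock: 15.62
tool_pos: [0.6018, -0.2075, 0.1362]
eef_rot: [0.723, 0.691, 0.0, 0.0]
contact_force: [1.9, -0.1, 2.4]
opening: 0.236
```

```bash
python3 - <<'E'
from h import *
show()
E
```

```text
t 15.62 p [ 0.6018 -0.2075  0.1362] yawy -2.63 z [ 2.e-04 -1.e-04 -1.e+00] F [ 1.88 -0.08  2.36] M [-0.131 -0.356  0.016] op 20.8 q [ 0.55  0.91 -0.54  1.62  0.62  0.79 -0.32]
```

Call:
servo_tool(deltas=[{"dx": 0, "dy": 0, "dz": -0.3, "ax": 0, "ay": 0, "az": 0, "hand": 14}, {"dx": 0, "dy": 0, "dz": -0.8, "ax": 0, "ay": 0, "az": 0, "hand": 14}, {"dx": 0, "dy": 0, "dz": -1.4, "ax": 0, "ay": 0, "az": 0, "hand": 14}, {"dx": 0, "dy": 0, "dz": -2.0, "ax": 0, "ay": 0, "az": 0, "hand": 14}, {"dx": 0, "dy": 0, "dz": -2.5, "ax": 0, "ay": 0, "az": 0, "hand": 14}, {"dx": 0, "dy": 0, "dz": -2.5, "ax": 0, "ay": 0, "az": 0, "hand": 14}, {"dx": 0, "dy": 0, "dz": -2.5, "ax": 0, "ay": 0, "az": 0, "hand": 14}])

```text
clock: 16.5
tool_pos: [0.6003, -0.2076, 0.2846]
eef_rot: [0.723, 0.691, -0.001, -0.001]
contact_force: [-0.2, -0.0, -2.2]
opening: 0.234
```

```bash
python3 - <<'E'
from h import *
show(); m,im,d=snap("wrist","w12"); snap("side","s12"); show(); go([.503,.0099,.285],-2.5)
E
```

```text
t 16.5 p [ 0.6003 -0.2076  0.2846] yawy -2.62 z [-0.0039  0.     -1.    ] F [-0.23 -0.04 -2.24] M [-0.07  -0.091  0.024] op 20.6 q [ 0.59  0.74 -0.64  1.49  0.48  1.07 -0.2 ]
t 16.6 p [ 0.6003 -0.2075  0.284 ] yawy -2.62 z [-4.7e-03  5.0e-04 -1.0e+00] F [-0.48 -0.27 -1.41] M [-0.049 -0.077 -0.026] op 20.8 q [ 0.59  0.74 -0.64  1.49  0.48  1.07 -0.2 ]
d [ 3.546 -1.785 -0.007] a [-0.045 -0.003 -0.02 ] dist 238.2 rows 3.8
```

View pics/w12.png

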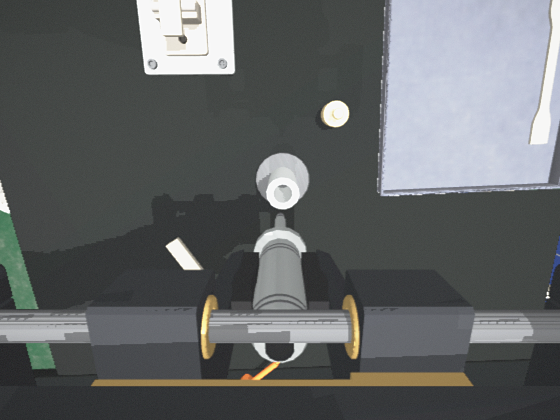

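View pics/s12.png

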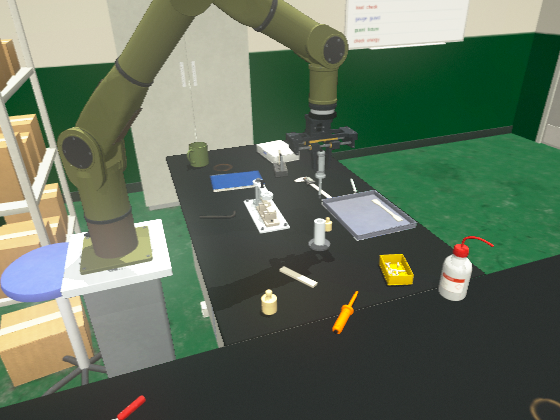

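```bash
cat >> h.py <<'E'
def camtool(m,s):
    Rt=R.from_quat(s['eef_rot']).as_matrix(); T=np.eye(4);T[:3,:3]=Rt;T[:3,3]=s['tool_pos']
    mm=dict(m); mm['pose']=np.linalg.inv(T)@m['pose']; return mm
E
python3 - <<'E'
from h import *
m,im,d=load("w12"); s=r.get_state(); s['tool_pos'][:]=[.6003,-.2076,.2846]; 
from h import R
mm=camtool(m,s); print(mm['pose'].round(4))
for p in [(0,0,.1202),(0,0,.1137),(0,0,.0482),(0.015,0,.0482),(0,.015,.0482),(0,0,-.0348)]: print(p,proj(mm,p).round(1))
np.savez('camtool.npz',pose=mm['pose'])
crop(im,230,330,200,375,"c12")
E
```

```text
[[-3.000e-04  9.598e-01  2.806e-01  7.220e-02]
 [ 1.000e+00  6.000e-04 -8.000e-04 -1.000e-04]
 [-1.000e-03  2.806e-01 -9.598e-01 -1.215e-01]
 [ 0.000e+00  0.000e+00  0.000e+00  1.000e+00]]
(0, 0, 0.1202) [279.6 214.4]
(0, 0, 0.1137) [279.6 216.8]
(0, 0, 0.0482) [279.6 249.8]
(0.015, 0, 0.0482) [279.6 225.3]
(0, 0.015, 0.0482) [305.5 249.8]
(0, 0, -0.0348) [279.8 349.6]
```

View pics/c12.png

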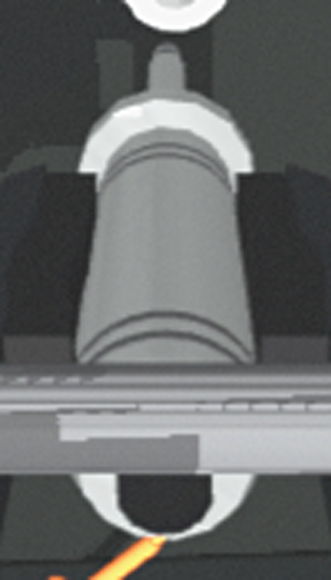

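```bash
python3 - <<'E'
from h import *
m,im,d=load("w12"); mm=dict(m); mm['pose']=np.load('camtool.npz')['pose']; P=cloud(mm,d)*1000
for v in list(range(212,300,4)): print(v,P[v,280].round(1),im[v,280])
# barrel axis fit: slices in z
q=(P[...,2]>-25)&(P[...,2]<30)&(np.hypot(P[...,0],P[...,1])<13); Q=P[q]
for lo in range(-24,30,6):
    s=Q[(Q[:,2]>=lo)&(Q[:,2]<lo+6)]
    if len(s)>30:
        from scipy.optimize import least_squares
        f=least_squares(lambda p:np.hypot(s[:,0]-p[0],s[:,1]-p[1])-11,[0,0],loss='soft_l1'); print(lo,len(s),f.x.round(2),np.abs(f.fun).mean().round(2))
q=(P[...,2]>52)&(P[...,2]<125)&(np.hypot(P[...,0],P[...,1])<10); Q=P[q]
for lo in range(52,122,8):
    s=Q[(Q[:,2]>=lo)&(Q[:,2]<lo+8)]
    if len(s)>8:
        rad=4 if lo<100 else 3.2
        f=least_squares(lambda p:np.hypot(s[:,0]-p[0],s[:,1]-p[1])-rad,[0,0],loss='soft_l1'); print(lo,len(s),f.x.round(2),np.abs(f.fun).mean().round(2))
E
```

```text
212 [-45.5   0.6 283.7] [69 71 71]
216 [  3.6   0.3 103.8] [138 142 141]
220 [ 4.1  0.3 92.6] [143 148 147]
224 [ 3.7  0.3 84.7] [141 147 145]
228 [14.5  0.2 45.1] [149 152 150]
232 [13.4  0.2 41.5] [233 235 235]
236 [11.8  0.2 39.5] [232 236 235]
240 [10.7  0.2 36.4] [145 150 148]
244 [11.4  0.2 29.1] [122 124 125]
248 [10.6  0.2 25.5] [144 150 148]
252 [10.3  0.2 21.3] [147 150 150]
256 [10.9  0.2 15.2] [144 148 148]
260 [10.5  0.2 11.6] [146 151 148]
264 [11.1  0.1  6.2] [146 149 148]
268 [11.2  0.1  2.1] [144 149 147]
272 [10.5  0.1 -0.2] [145 149 148]
276 [10.4  0.1 -3.7] [145 148 148]
280 [10.6  0.1 -7.4] [146 150 149]
284 [ 10.6   0.1 -10.7] [147 152 150]
288 [ 10.4   0.1 -13.4] [143 146 146]
292 [ 10.3   0.1 -16.1] [147 150 150]
296 [ 11.1   0.1 -20.3] [136 139 139]
-24 437 [-0.06 -0.19] 0.33
-18 406 [-0.23 -0.19] 0.23
-12 356 [-0.28 -0.21] 0.22
-6 373 [-0.26 -0.14] 0.34
0 399 [-0.18 -0.09] 0.4
6 260 [-0.26 -0.11] 0.22
12 238 [-0.24 -0.18] 0.21
18 200 [-0.26 -0.08] 0.24
24 192 [-0.15 -0.14] 0.2
76 15 [-0.25  0.15] 0.1
84 36 [-0.27  0.03] 0.11
92 35 [-0.25 -0.02] 0.13
100 19 [ 0.73 -0.06] 0.21
108 22 [-0.61  0.13] 0.29
```

Call:
servo_tool(deltas=[{"dx": 0.5, "dy": -0.2, "dz": 0, "ax": -0.02, "ay": 0, "az": 0, "hand": 14}, {"dx": 1.3, "dy": -0.6, "dz": 0, "ax": -0.02, "ay": 0, "az": 0, "hand": 14}, {"dx": 2.1, "dy": -1.0, "dz": 0, "ax": -0.02, "ay": 0, "az": 0, "hand": 14}, {"dx": 2.9, "dy": -1.4, "dz": 0, "ax": -0.02, "ay": 0, "az": 0, "hand": 14}, {"dx": 3.4, "dy": -1.7, "dz": 0, "ax": -0.02, "ay": 0, "az": 0, "hand": 14}, {"dx": 3.55, "dy": -1.79, "dz": 0, "ax": -0.02, "ay": 0, "az": 0, "hand": 14}, {"dx": 3.55, "dy": -1.79, "dz": 0, "ax": -0.02, "ay": 0, "az": 0, "hand": 14}, {"dx": 3.55, "dy": -1.79, "dz": 0, "ax": -0.02, "ay": 0, "az": 0, "hand": 14}, {"dx": 3.55, "dy": -1.79, "dz": 0, "ax": -0.02, "ay": 0, "az": 0, "hand": 14}])

```text
clock: 17.73
tool_pos: [0.5045, 0.0088, 0.2856]
eef_rot: [0.724, 0.69, 0.0, 0.0]
contact_force: [-0.8, -0.7, -2.9]
opening: 0.237
```

```bash
python3 - <<'E'
from h import *
show(); m,im,d=snap("wrist","w13"); show(); go([.503,.0102,.24],-2.5)
boss(m,im,d,.503,.0099); crop(im,200,360,100,300,"c13")
P=cloud(m,d)
q=(P[...,2]>.117)&(P[...,2]<.13)&(P[...,0]>.48)&(P[...,0]<.53)&(P[...,1]>.04); Q=P[q]; print('knob',cv2.minEnclosingCircle((Q[:,:2]*1000).astype(np.float32)))
E
```

```text
t 17.73 p [0.5045 0.0088 0.2856] yawy -2.78 z [ 9.e-04 -5.e-04 -1.e+00] F [-0.84 -0.69 -2.86] M [-0.055 -0.074 -0.009] op 20.9 q [ 0.31  0.56 -0.66  1.88  0.45  0.85 -0.63]
t 17.77 p [0.5043 0.0091 0.2856] yawy -2.76 z [ 9.e-04 -3.e-04 -1.e+00] F [ 0.29 -0.61 -2.45] M [-0.076 -0.084 -0.002] op 20.6 q [ 0.3   0.56 -0.66  1.88  0.45  0.85 -0.63]
d [ 0.018 -0.024  0.761] a [ 0.009  0.002 -0.043] dist 45.7 rows 0.7
circle [503.01  10.  ] r 9.22 53 ell [array([278. , 194.9]), array([18.2, 18.6])]
circle [502.96  10.13] r 17.26 102 ell [array([277.9, 194.6]), array([34.1, 34.7])]
knob ((505.2540283203125, 69.86870574951172), 7.305810451507568)
```

View pics/c13.png

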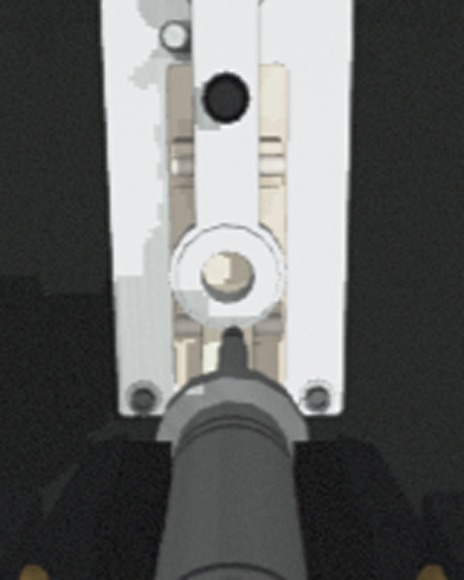

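Call:
servo_tool(deltas=[{"dx": 0.02, "dy": -0.022, "dz": 0.3, "ax": 0.005, "ay": 0, "az": 0, "hand": 14}, {"dx": 0.02, "dy": -0.022, "dz": 0.6, "ax": 0.005, "ay": 0, "az": 0, "hand": 14}, {"dx": 0.02, "dy": -0.022, "dz": 0.76, "ax": 0.005, "ay": 0, "az": 0, "hand": 14}, {"dx": 0.02, "dy": -0.022, "dz": 0.76, "ax": 0.005, "ay": 0, "az": 0, "hand": 14}, {"dx": 0.02, "dy": -0.022, "dz": 0.76, "ax": 0.005, "ay": 0, "az": 0, "hand": 14}, {"dx": 0.02, "dy": -0.022, "dz": 0.76, "ax": 0.005, "ay": 0, "az": 0, "hand": 14}])

```text
clock: 18.52
tool_pos: [0.5032, 0.0115, 0.2409]
eef_rot: [0.723, 0.691, 0.001, 0.001]
contact_force: [-0.5, 0.1, -2.5]
opening: 0.234
```

```bash
python3 - <<'E'
from h import *
show(); m,im,d=snap("wrist","w14"); show(); go([.503,.0103,.19],-2.5); crop(im,200,360,100,300,"c14")
E
```

```text
t 18.52 p [0.5032 0.0115 0.2409] yawy -2.64 z [ 0.0018  0.     -1.    ] F [-0.46  0.11 -2.48] M [-0.05  -0.075 -0.034] op 20.6 q [ 0.27  0.62 -0.61  1.94  0.52  0.74 -0.7 ]
t 18.57 p [0.5031 0.0115 0.2408] yawy -2.64 z [ 0.0016 -0.     -1.    ] F [ 0.74 -0.03 -2.06] M [-0.015 -0.11   0.042] op 21.0 q [ 0.27  0.62 -0.61  1.94  0.52  0.74 -0.7 ]
d [-0.02  -0.002  0.847] a [ 0.016 -0.    -0.023] dist 50.8 rows 0.8
```

View pics/c14.png

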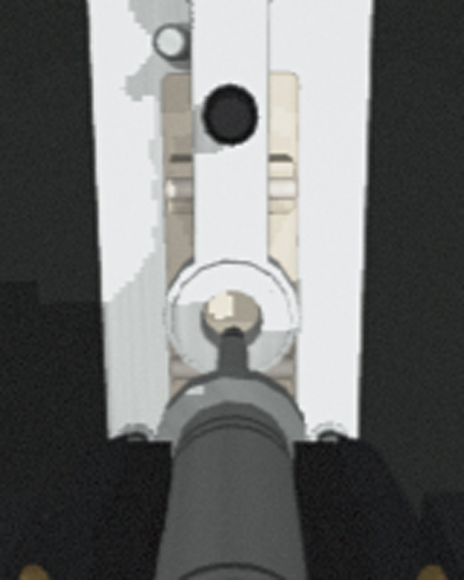

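Call:
servo_tool(deltas=[{"dx": -0.02, "dy": 0, "dz": 0, "ax": 0.008, "ay": 0, "az": 0, "hand": 14}, {"dx": -0.02, "dy": 0, "dz": 0.15, "ax": 0.008, "ay": 0, "az": 0, "hand": 14}, {"dx": -0.02, "dy": 0, "dz": 0.3, "ax": 0.008, "ay": 0, "az": 0, "hand": 14}, {"dx": -0.02, "dy": 0, "dz": 0.45, "ax": 0.008, "ay": 0, "az": 0, "hand": 14}, {"dx": -0.02, "dy": 0, "dz": 0.6, "ax": 0.008, "ay": 0, "az": 0, "hand": 14}, {"dx": -0.02, "dy": 0, "dz": 0.75, "ax": 0.008, "ay": 0, "az": 0, "hand": 14}, {"dx": -0.02, "dy": 0, "dz": 0.85, "ax": 0.008, "ay": 0, "az": 0, "hand": 14}, {"dx": -0.02, "dy": 0, "dz": 0.85, "ax": 0.008, "ay": 0, "az": 0, "hand": 14}, {"dx": -0.02, "dy": 0, "dz": 0.85, "ax": 0.008, "ay": 0, "az": 0, "hand": 14}])

```text
clock: 19.7
tool_pos: [0.5029, 0.0104, 0.1895]
eef_rot: [0.723, 0.691, 0.0, 0.0]
contact_force: [-0.4, -0.3, -2.1]
opening: 0.236
```

```bash
python3 - <<'E'
from h import *
show(); m,im,d=snap("wrist","w15"); show(); go([.503,.0103,.1762],-2.5); crop(im,200,360,130,330,"c15")
E
```

```text
t 19.7 p [0.5029 0.0104 0.1895] yawy -2.63 z [ 2.e-04  1.e-04 -1.e+00] F [-0.44 -0.27 -2.1 ] M [-0.081 -0.072 -0.002] op 20.8 q [ 0.22  0.69 -0.54  1.99  0.6   0.62 -0.77]
t 19.75 p [0.503  0.0103 0.1896] yawy -2.63 z [ 4.e-04  1.e-04 -1.e+00] F [ 0.45  0.49 -1.79] M [ 0.006 -0.041  0.006] op 20.9 q [ 0.22  0.69 -0.54  1.99  0.6   0.62 -0.77]
d [-0.     0.001  0.223] a [ 0.004 -0.001 -0.022] dist 13.4 rows 0.2
```

View pics/c15.png

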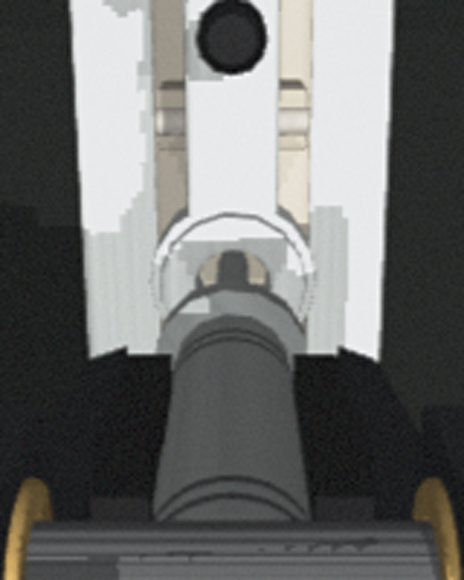

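Call:
servo_tool(deltas=[{"dx": 0, "dy": 0, "dz": 0.06, "ax": 0.003, "ay": 0, "az": 0, "hand": 14}, {"dx": 0, "dy": 0, "dz": 0.11, "ax": 0.003, "ay": 0, "az": 0, "hand": 14}, {"dx": 0, "dy": 0, "dz": 0.11, "ax": 0.003, "ay": 0, "az": 0, "hand": 14}, {"dx": 0, "dy": 0, "dz": 0.11, "ax": 0.003, "ay": 0, "az": 0, "hand": 14}])

```text
clock: 20.25
tool_pos: [0.5027, 0.0103, 0.1827]
eef_rot: [0.723, 0.691, -0.0, -0.0]
contact_force: [-0.1, 0.6, -2.2]
opening: 0.239
```

```bash
python3 - <<'E'
from h import *
show(); go([.503,.0103,.1795],-2.5)
E
```

```text
t 20.25 p [0.5027 0.0103 0.1827] yawy -2.63 z [-6.e-04 -0.e+00 -1.e+00] F [-0.07  0.62 -2.16] M [-0.041 -0.059 -0.043] op 21.0 q [ 0.21  0.7  -0.53  2.    0.61  0.6  -0.78]
d [0.001 0.004 0.053] a [-0.006  0.    -0.021] dist 3.2 rows 0.1
```

Call:
servo_tool(deltas=[{"dx": 0, "dy": 0.003, "dz": 0.03, "ax": 0, "ay": 0, "az": 0, "hand": 14}, {"dx": 0, "dy": 0.003, "dz": 0.055, "ax": 0, "ay": 0, "az": 0, "hand": 14}, {"dx": 0, "dy": 0.003, "dz": 0.055, "ax": 0, "ay": 0, "az": 0, "hand": 14}, {"dx": 0, "dy": 0.003, "dz": 0.055, "ax": 0, "ay": 0, "az": 0, "hand": 14}])

```text
clock: 20.75
tool_pos: [0.503, 0.0103, 0.1795]
eef_rot: [0.723, 0.691, -0.0, -0.0]
contact_force: [0.2, -0.1, -0.6]
opening: 0.238
```

```bash
python3 - <<'E'
from h import *
show(); go([.503,.0103,.1762],-2.5)
E
```

```text
t 20.75 p [0.503  0.0103 0.1795] yawy -2.63 z [-3.e-04  0.e+00 -1.e+00] F [ 0.2  -0.07 -0.63] M [-0.016 -0.117  0.026] op 20.9 q [ 0.21  0.71 -0.52  2.    0.62  0.6  -0.78]
d [ 0.001 -0.001  0.055] a [-0.003 -0.    -0.022] dist 3.3 rows 0.1
```

Call:
servo_tool(deltas=[{"dx": 0, "dy": 0, "dz": 0.03, "ax": 0, "ay": 0, "az": 0, "hand": 14}, {"dx": 0, "dy": 0, "dz": 0.055, "ax": 0, "ay": 0, "az": 0, "hand": 14}, {"dx": 0, "dy": 0, "dz": 0.055, "ax": 0, "ay": 0, "az": 0, "hand": 14}, {"dx": 0, "dy": 0, "dz": 0.055, "ax": 0, "ay": 0, "az": 0, "hand": 14}, {"dx": 0, "dy": 0, "dz": 0.055, "ax": 0, "ay": 0, "az": 0, "hand": 14}])

```text
clock: 21.38
tool_pos: [0.503, 0.0102, 0.1761]
eef_rot: [0.723, 0.691, -0.0, -0.0]
contact_force: [0.5, -0.3, 0.3]
opening: 0.24
```

```bash
python3 - <<'E'
from h import *
show(); m,im,d=snap("wrist","w16"); show(); snap("side","s16"); snap("top","t16"); show(); crop(im,200,360,150,350,"c16")
m2,i2,_=load("s16"); crop(i2,200,360,150,290,"cs16")
s=r.get_state(); mm=dict(m); mm=camtool(m,s); P=cloud(mm,d)*1000
from scipy.optimize import least_squares
q=(P[...,2]>-25)&(P[...,2]<30)&(np.hypot(P[...,0],P[...,1])<13); Q=P[q]
for lo in range(-24,30,9):
    t=Q[(Q[:,2]>=lo)&(Q[:,2]<lo+9)]
    if len(t)>30:
        f=least_squares(lambda p:np.hypot(t[:,0]-p[0],t[:,1]-p[1])-11,[0,0],loss='soft_l1'); print(lo,f.x.round(2))
boss(m,im,d,.503,.01)
for v in range(232,262,3): print(v,P[v,280].round(1))
E
```

```text
t 21.38 p [0.503  0.0102 0.1761] yawy -2.63 z [-5.e-04  0.e+00 -1.e+00] F [ 0.53 -0.31  0.35] M [-0.01  -0.195  0.   ] op 21.1 q [ 0.21  0.71 -0.52  2.    0.63  0.59 -0.79]
t 21.43 p [0.503  0.0103 0.1762] yawy -2.63 z [-3.e-04  0.e+00 -1.e+00] F [ 0.46 -0.29  0.15] M [-0.053 -0.197  0.035] op 21.0 q [ 0.21  0.71 -0.52  2.    0.63  0.59 -0.79]
t 21.52 p [0.503  0.0103 0.1762] yawy -2.63 z [-4.e-04  0.e+00 -1.e+00] F [ 0.08 -0.17  0.02] M [ 0.036 -0.159 -0.028] op 20.7 q [ 0.21  0.71 -0.52  2.    0.63  0.59 -0.79]
-24 [-0.15 -0.13]
-15 [-0.3  -0.19]
-6 [-0.22 -0.1 ]
3 [-0.25 -0.08]
12 [-0.32 -0.1 ]
21 [-0.22 -0.1 ]
circle [501.29  25.39] r 0.83 6 ell [array([276. , 212.5]), array([2.1, 3. ])]
circle [503.04  11.7 ] r 14.78 151 ell [array([279.7, 231.7]), array([44.1, 49.4])]
232 [13.8  0.2 40.4]
235 [11.6  0.2 41.8]
238 [10.7  0.2 39.4]
241 [10.2  0.2 36.3]
244 [11.3  0.2 29.4]
247 [10.5  0.2 27.2]
250 [10.7  0.2 23. ]
253 [10.4  0.2 19.8]
256 [10.8  0.2 15.5]
259 [10.7  0.2 12.4]
```

View pics/c16.png

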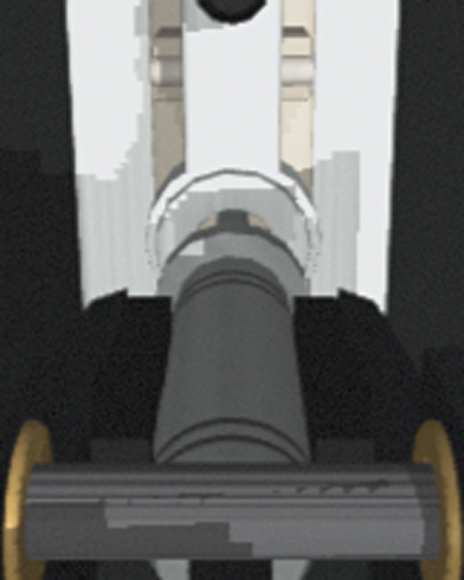

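View pics/cs16.png

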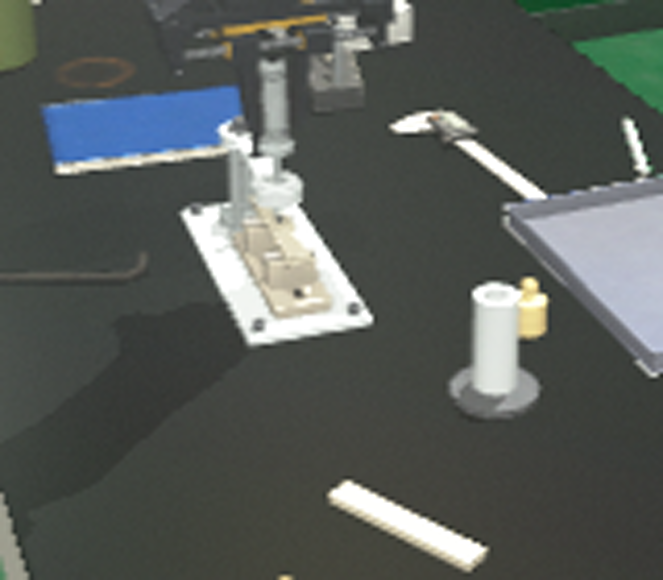

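```bash
python3 - <<'E'
from h import *
m2,i2,_=load("s16"); crop(i2,235,300,170,240,"cs17")
print(proj(m2,[.503-.0026,.01-.06,.061])-[235,170],proj(m2,[.503+.0026,.01+.06,.061])-[235,170])
E
```

```text
[37.39116793 40.99652078] [28.05518117 25.84245917]
```

View pics/cs17.png

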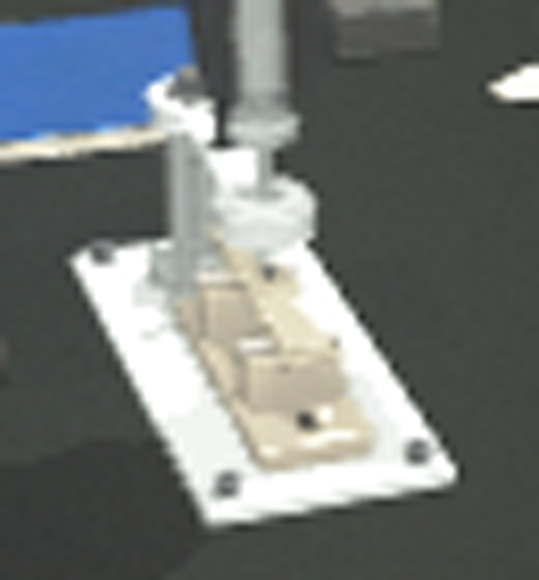

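```bash
python3 - <<'E'
from h import *
show(); print(r.finish_job()); show()
E
```

```text
t 21.52 p [0.503  0.0103 0.1762] yawy -2.63 z [-4.e-04  0.e+00 -1.e+00] F [ 0.08 -0.17  0.02] M [ 0.036 -0.159 -0.028] op 20.7 q [ 0.21  0.71 -0.52  2.    0.63  0.59 -0.79]
the job is handed in; nothing more can be done
None
the job is handed in; nothing more can be done
```

The job is handed in at 21.5 s of the 69 s allowed, with the probe still held in the bore and its tip resting on the bar. `finish_job` gives no verdict, so what follows rests on my own measurements.

- **Bar:** I laid the bar nearest the base on the rollers and let go. Its measured centre was (0.5026, 0.0098), against a midspan of about (0.5028, 0.0097), and its direction agreed with the fixture to about 0.1°.
- **Guide arm:** I swung it round by the knob until it stopped moving at the pillar, with about 6 N measured there. After I let go, the bore measured (0.5030, 0.0100), which is over midspan.
- **Probe:** I took the bare steel probe from its stand and lowered it upright. Its axis measured within about 0.3 mm of the bore centre, with tilt under 0.1°.
- **Tip:** Contact came at the expected height. The final position is about 5 mm past contact, and the vertical force rose by about 2.2 N, which matches the tip being about half-way in.

The readings disagreed in two places:

- **Top camera:** it placed the fixture about 3 mm further out in x than the wrist camera. I used the wrist camera throughout because it agreed with itself at every range.
- **Final bore check:** the probe's shoulder hid most of the bore in the last wrist view, so that circle fit was unusable. The centring in the bore relies on the clear views taken just before the probe went in, and on the measured probe and tool pose.

I did not measure the weights or the block again at the end. No contact force suggested they had been touched.

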